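# Thread the front axle of an upturned wooden cart

### The arm

A 6-joint arm with a two-finger parallel gripper is mounted at the origin on the work surface. World frame = base frame: x ahead of the robot, y to its left, z up, the work surface at z = 0. Lengths are in m, angles in rad, forces in N, time in s.
With the tool pointing down it reaches from about 0.375 to 0.9 m from the base axis. Payload 3.1 kg.
Tool frame: the origin (TCP) lies at the very end of the fingers, on their centre line; the grasp point (between the pads) lies 19 mm behind it; y points along the fingers, z is the direction in which the jaws open and shut, and the axes are right-handed (so a half turn about y gives the same grasp; the last joint's range is limited). The gripper opens to 85 mm and grips with 20 to 120 N. Pads are 22 mm wide; open, the fingers measure 114 mm over their backs; the gripper's body (76 mm by 85 mm) begins 54 mm behind the grasp point. The pads swing forward as they close: fully open they stand 13 mm farther back than shut.
Start: joints at [-1.425, 0.527, 1.433, -0, 1.181, -0.178], TCP at [0.199, -0.592, 0.206] pointing down, gripper open.
Joint ranges: [-3.08, 3.08], [-0.75, 2.2], [0.22, 2.44], [-1.43, 4.57], [0, 2.65], [-2.85, 2.85]. Speed limits (rad/s): [2.79, 2.79, 3.14, 3.14, 3.14, 3.14].

### API

Orientations are given as [roll, pitch, yaw] about the fixed x, y, z axes, in that order (R = Rz(yaw) Ry(pitch) Rx(roll)).
In Python, from plant import sensors, cams, bot gives the robot as it stands.
- The arm moves only by the tool apply_moves, never from a script. Its argument "targets" is a list that holds one entry, the list of rows, each a list of 7 numbers: the shift along the tool's x, y, z normalised to -1 to 1, where 1 is 0.25 m, then the turn, a rotation vector about the tool's x, y, z normalised to -1 to 1, where 1 is pi rad, then the gripper command: -1 is shut, 1 is fully open, values between are in proportion. A call has exactly 10 rows; each row is the pose to reach, as a shift and turn from the pose commanded when the call began, along the tool's axes at that moment, turning the shorter way round; what a row does not reach only later rows make up. A row lasts 1/8 s, in which the tool goes at most 62.5 mm and 10.7 degrees, less where a joint would pass 70% of its speed; a pose out of reach is approached as far as the arm can. A call with a number of a shift or a turn outside -1 to 1 is refused whole. A call with a gripper value outside its range is refused whole. The fingers move at their own pace and stop on an object; "newtons" is the grip in N (left out, the last holds). Time passes only in rows, so rows that repeat a pose let the fingers close, or fill a call up. It gives the time, the measured TCP pose, the force and the opening at its end, in the units of the state.
- sensors.get_state(): the state, without advancing time (a new reading comes with each control period).
- cams.camera(name): name is "side" or "top"; returns a dict with "color" (480x640x3 uint8, red, green, blue), "vertical_fov" (degrees; the focal length in pixels is half the picture's height over the tangent of half this angle, whatever the lens; pixels are square), "cx", "cy" (the principal point, pixels), "position" and "attitude" of the camera in the world. Camera axes: x right, y down, z forward; pixel columns grow to the right and rows downward; lengths in m; the calibration is good to about 2 mm. A picture is of the moment at which its call begins. There is no depth.
- bot.sign_off(): hands the job in, once; it reports no verdict.
The state is a dict: "clock": time; "joint_pos": joint angles; "qvel": joint speeds; "effort": joint torques, N m; "ee_pos": TCP position; "orientation": TCP orientation; "force": force on the tool from outside, world axes, zero at the start; "wrist_torque": the same for the moment, N m; "opening": finger opening in m.
Only numpy, scipy, OpenCV 4.12 (cv2) and the standard library are available. Lean on these libraries where they do the work, as an engineer would, in place of code of your own. Each camera call takes 0.05 s, during which the arm holds its last target. There are 200 camera calls.

### The job

A small wooden cart lies upside down on the bench: slide its loose bearing block fully home into the front corner of the frame, flush against both the side rail and the front rail, upright, with its bore in line with that of the glued block. Then take the steel axle and, coming from the glued block's side, thread it through the glued block and on through the loose one until its end stands out past the far side of the frame by at least the thickness of a wheel. Finish while still gripping the axle firmly there, at rest, so that a wheel can be pushed on; the loose block must still be flush, and the spare wheels, sanding block and glue bottle left where they are.

Things in the scene. Friction and masses are not known exactly. Their poses are not given: they have to be found in the camera images.
- cart: Upturned cart, held fast between low bench dogs. Origin on the bench under the middle of the front axle line; x to the cart's front (away from the robot), y left, z up. In mm: board x -252..42, y -72..72, upper face z 18; round it stand rails 12 wide, tops z 33. Rear axle at x -210, z 58, ends y -125 and 125, carries its wheels (84 across, tops z 100). Axes of the points are the cart's.
- glued_bush (a point): Outer mouth of the bush in the glued bearing block (front left corner of the frame): cart x 0, y 60, z 58 mm. The 14.5 mm bore runs straight along the cart's y, through the block from y 60 to y 30. The block measures 60 x 30 x 60 mm (x, y, z), top at z 78.
- block_home (a point): Where the centre of the loose block's underside belongs: on the board in the front right corner of the frame, cart x 0, y -45, z 18 mm. There its faces meet the inner faces of the front rail (x 30) and the right rail (y -60), and its bore is in line with the glued one. The rails stand 15 mm above the board; the right rail's outer side is at y -72.
- bearing_block: Loose beech bearing block, 60 x 30 x 60 mm (x, y, z), about 80 g, the same as the glued one, standing on the cart's board behind the front corner, up to 0.35 rad askew, free to slide. Origin at the centre of its underside; z up. A bronze bush, bore 14.5 mm, runs right through it along its y, 40 mm above the underside. At home its x and y lie along the cart's.
- axle: Bright steel axle tube, 12 mm in diameter, 250 mm long, about 100 g, both ends alike: tapered to 7 mm over the last 8 mm. It starts lying level on its rest, roughly along the robot's y. Origin at the middle of its length on its centre line; its y runs along its length (ends at y = -125 and +125 mm). It is 28.5 mm above the bench at the start.
- axle_rest: Fixed wooden rest under the axle, foot 50 x 100 x 8 mm, with two V cradles 20 mm long, centred 35 mm either side of the middle, their tops 32 mm above the bench; the axle's outer 75 mm at each end are clear for the fingers. Origin on the bench under its middle, its y along the axle.
- wheel_1: Spare wheel for the cart, rubber tyre and wooden disc, lying flat: 84 mm across, 24 mm thick. Origin at the centre of its underside. To be left alone.
- wheel_2: Second spare wheel, the same. To be left alone.
- sanding_block: Cork sanding block, 112 x 62 x 28 mm, origin at the centre of its underside, long side along x. To be left alone.
- glue_bottle: White glue bottle with a red cap, 56 mm across, 150 mm tall, standing; origin at the centre of its underside. To be left alone.
Mind the look-alikes: they are no part of the job. What is shaped like the bearing_block but blue or white is not meant.

How it is judged:
By the outcome, as a careful person would: the job done as asked, in the order asked, and still so for the second after the job is handed in, while the arm keeps its last pose, push and grip.
It also fails if it takes over 67 s, if anything falls off the work surface, if the arm or the gripper's body presses on something with over 40 N, if the wrist force passes 120 N, or if a joint passes its speed limit or range.

## Working session

There is one attempt and no reset: what is moved stays moved. The work goes in short steps, Python scripts to look and compute and a tool call to move; the robot and the scene stay as the last step left them, time stands still between calls to the robot, and variables do not carry over. Pictures are saved under pics/ and viewed, about 8 in all and at most 12, crops included, and the job is handed in when it is done.

Besides the shell and the picture viewer there is one more tool, called in YAML: its name, and indented under it one key for each argument. apply_moves: Moves the arm, as the interface text tells. Scaled input: -1 to 1 covers 0.25 m each way for a shift and pi rad each way for a turn. Its arguments: {"type":"object","properties":{"targets":{"type":"array","items":{"type":"array","items":{"type":"array","items":{"type":"number"}}}},"newtons":{"type":"number"}},"required":["targets"]}

```bash
ls; mkdir -p pics
python3 - <<'E'
from plant import sensors,cams
import cv2
s=sensors.get_state()
for k,v in s.items(): print(k,v)
for n in("side","top"):
    c=cams.camera(n); cv2.imwrite(f"pics/{n}0.png",c["color"][:,:,::-1])
    print(n,{k:v for k,v in c.items() if k!="color"})
E
```

```text
pics
clock 0.0
joint_pos [-1.42547569e+00  5.28407800e-01  1.43387515e+00  4.49468539e-06
  1.18141025e+00 -1.78542333e-01]
qvel [-0.0006424  -0.00266219  0.00041533 -0.001136   -0.00090401 -0.00045756]
effort [ 1.48198182e-03 -4.42347407e+01 -1.78025508e+01 -1.27467956e-04
  8.37980508e-03  9.82942879e-06]
ee_pos [ 0.19878755 -0.59174836  0.20487817]
orientation [-1.57286274e+00  3.77135134e-04 -2.81773178e+00]
force [-0.17510387  0.54742652  0.30192516]
wrist_torque [-0.05624687  0.00761684  0.01793623]
opening 0.08525558928178274
side {'vertical_fov': 52.490888139154706, 'cx': 315.49706525450506, 'cy': 249.9677726998999, 'position': array([0.41710599, 0.7653697 , 0.85206162]), 'attitude': array([-2.32801841, -0.00440554, -2.99285011])}
top {'vertical_fov': 52.54841071254931, 'cx': 318.5493236047521, 'cy': 242.43525956780434, 'position': array([ 0.42093195, -0.06569787,  1.17991448]), 'attitude': array([-3.05317222,  0.01872012, -1.57308789])}
```

View pics/top0.png

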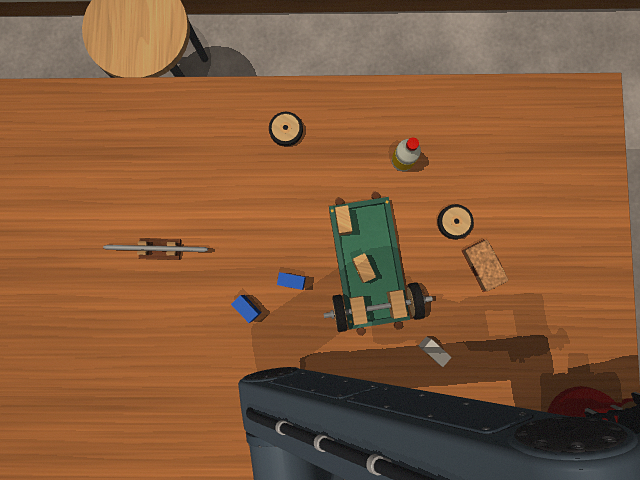

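View pics/side0.png

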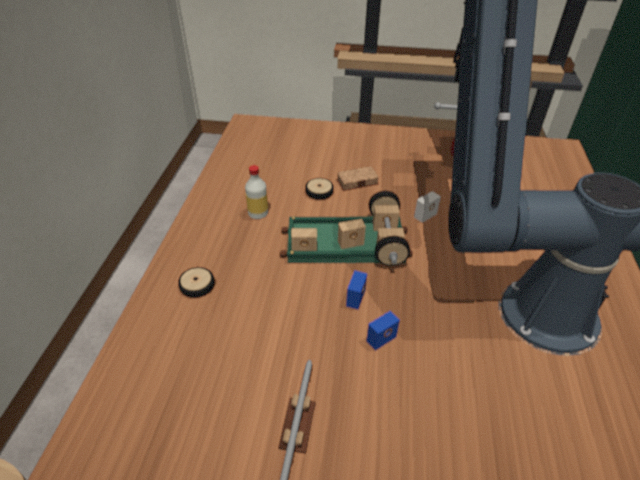

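The top view shows the cart, with its front up, at about (330–400, 200–330). The beech candidates are:
- The glued block at (344,220), in the front left corner.
- The loose block at (364,267), standing askew on the board.
- The two rear-axle blocks at (358,310) and (399,303).

The blue blocks at (292,281) and (247,307) and the white one at (435,350) are look-alikes. The axle lies at row 249, columns 103–213. I'll confirm the loose block in a crop and measure.

```bash
cat > h.py <<'E'
import numpy as np, cv2
from scipy.spatial.transform import Rotation as R
def cam(c):
    f=240/np.tan(np.radians(c["vertical_fov"])/2)
    return f,np.array([c["cx"],c["cy"]]),np.array(c["position"]),R.from_euler("xyz",c["attitude"]).as_matrix()
def ray(c,uv):
    f,p,o,M=cam(c); uv=np.atleast_2d(uv).astype(float)
    return o,(np.c_[(uv-p)/f,np.ones(len(uv))])@M.T
def plane(c,uv,z):
    o,d=ray(c,uv); return (o+d*((z-o[2])/d[:,2])[:,None])
def proj(c,P):
    f,p,o,M=cam(c); q=(np.atleast_2d(P)-o)@M; return q[:,:2]/q[:,2:]*f+p
def move(st,P,yaw,pitchdown=True):
    """shift/turn (normalised) from measured pose to TCP position P, tool down, tool-x yaw"""
    A=R.from_euler("xyz",st["orientation"]); B=R.from_euler("xyz",[-np.pi/2,0,yaw])
    return np.r_[A.inv().apply(np.array(P)-st["ee_pos"])/.25,(A.inv()*B).as_rotvec()/np.pi].round(4)
E
python3 - <<'E'
from h import *
from plant import cams
import numpy as np,cv2
T=cams.camera("top");S=cams.camera("side")
for n,c in(("T",T),("S",S)): np.savez(f"{n}.npz",**c)
a=T["color"][190:335,310:445][:,:,::-1];b=S["color"][205:275,270:420][:,:,::-1]
a=cv2.resize(a,None,fx=4,fy=4,interpolation=2);b=cv2.resize(b,(400,187),interpolation=2)
o=np.zeros((580,540,3),np.uint8);o[:a.shape[0],:a.shape[1]]=a;cv2.imwrite("pics/c1.png",o)
b=cv2.resize(S["color"][180:280,270:420][:,:,::-1],None,fx=5,fy=5,interpolation=2);cv2.imwrite("pics/c2.png",b)
# colours
hsv=cv2.cvtColor(T["color"],cv2.COLOR_RGB2HSV)
for uv in [(380,230),(345,220),(364,267),(130,247),(200,249),(250,200),(331,240)]: print(uv,T["color"][uv[1],uv[0]],hsv[uv[1],uv[0]])
g=cv2.inRange(hsv,(65,60,30),(95,255,255)); cs=max(cv2.findContours(g,0,2)[0],key=cv2.contourArea)
print("rect",cv2.minAreaRect(cs), cv2.boxPoints(cv2.minAreaRect(cs)))
E
```

```text
(380, 230) [ 62 108  81] [ 72 109 108]
(345, 220) [205 157 100] [ 16 131 205]
(364, 267) [167 124  79] [ 15 134 167]
(130, 247) [165 160 150] [ 20  23 165]
(200, 249) [160 153 146] [ 15  22 160]
(250, 200) [158  93  50] [ 12 174 158]
(331, 240) [168  99  55] [ 12 172 168]
rect ((367.12164306640625, 252.72975158691406), (104.72215270996094, 61.15642547607422), 80.53767395019531) [[328.35135 206.10812]
 [388.6757  196.05408]
 [405.89194 299.35138]
 [345.5676  309.40543]]
```

View pics/c1.png

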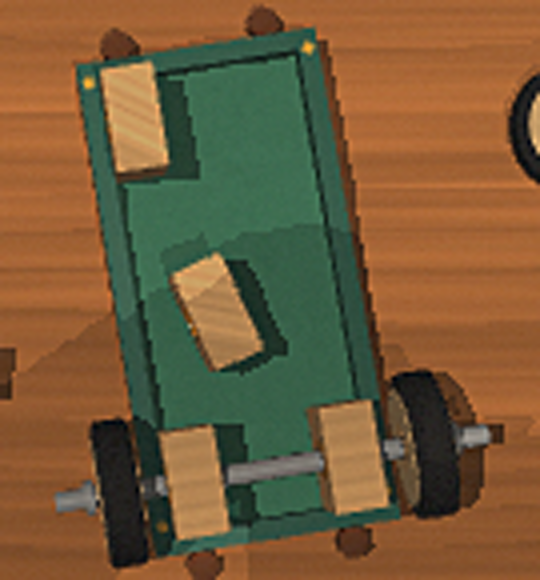

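View pics/c2.png

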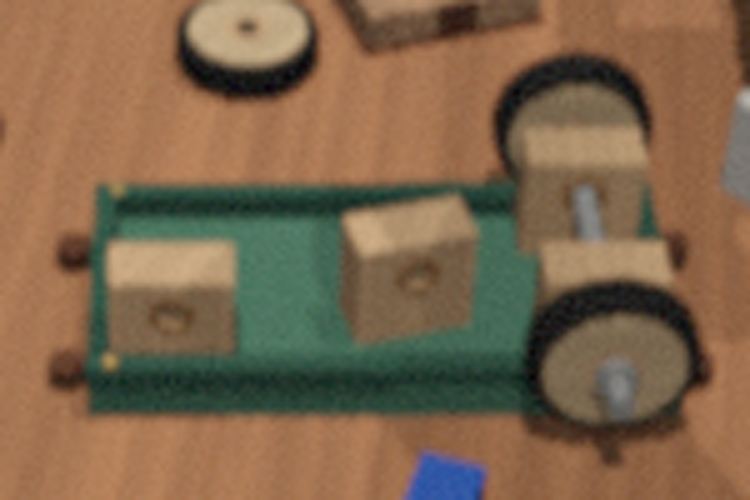

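The crops confirm it. The loose beech block with the bronze bush is at top pixel (364,268), on the green board behind the front corner, and the glued one is at (344,220). Next I measure the poses.

```bash
cat > meas.py <<'E'
from h import *
def beech(c,box,up=4,vmin=135):
    x0,y0,x1,y1=box
    im=cv2.resize(c["color"][y0:y1,x0:x1],None,fx=up,fy=up,interpolation=cv2.INTER_CUBIC)
    h=cv2.cvtColor(im,cv2.COLOR_RGB2HSV); m=cv2.inRange(h,(8,95,vmin),(25,160,255))
    m=cv2.morphologyEx(m,cv2.MORPH_OPEN,np.ones((5,5)))
    k=max(cv2.findContours(m,0,2)[0],key=cv2.contourArea)
    p=cv2.boxPoints(cv2.minAreaRect(k)); return (p+.5)/up-.5+[x0,y0]
def rectinfo(c,box,z,**k):
    q=plane(c,beech(c,box,**k),z)[:,:2]; e=q-np.roll(q,-1,0); L=np.linalg.norm(e,axis=1); i=L.argmax()
    a=np.degrees(np.arctan2(e[i,1],e[i,0]))%180
    return q.mean(0),sorted(L.round(4))[::2],((a+90)%180)-90
E
python3 - <<'E'
from meas import *
T=dict(np.load("T.npz"));S=dict(np.load("S.npz"))
for n,b in(("glued",(330,200,362,238)),("loose",(345,248,382,288)),):
    print(n,rectinfo(T,b,.078),rectinfo(T,b,.078,vmin=125))
# cart lines on upscaled green mask
up=4;x0,y0,x1,y1=315,185,420,340
im=cv2.resize(T["color"][y0:y1,x0:x1],None,fx=up,fy=up,interpolation=cv2.INTER_CUBIC)
h=cv2.cvtColor(im,cv2.COLOR_RGB2HSV);g=cv2.inRange(h,(55,60,40),(95,255,255))
full=lambda p:(np.array(p)+.5)/up-.5+[x0,y0]
right=[(np.nonzero(g[r])[0].max(),r) for r in range(80,350,4)]
front=[(c,np.nonzero(g[:,c])[0].min()) for c in range(90,305,4)]
def line(p):
    q=plane(T,full(p),.033)[:,:2]; v=cv2.fitLine(q.astype(np.float32),cv2.DIST_HUBER,0,.001,.001).ravel(); 
    d,o=v[:2].astype(float),v[2:].astype(float); r=(q-o)@[-d[1],d[0]]; return d,o,np.std(r)
(d1,o1,s1),(d2,o2,s2)=line(right),line(front)
print("res",s1,s2,"angles",np.degrees(np.arctan2(d1[1],d1[0])),np.degrees(np.arctan2(d2[1],d2[0])))
k=np.linalg.solve(np.c_[d1,-d2],o2-o1);fr=o1+k[0]*d1
print("FR corner",fr)
yaw=np.arctan2(d1[1],d1[0]); yaw=(yaw+np.pi/2)%np.pi-np.pi/2
Rz=np.array([[np.cos(yaw),-np.sin(yaw)],[np.sin(yaw),np.cos(yaw)]])
org=fr-Rz@[.042,-.072];print("yaw",yaw,"origin",org,"glued centre",org+Rz@[0,.045],"home",org+Rz@[0,-.045])
# side view check: predicted projections
P=lambda x,y,z:np.r_[org+Rz@[x,y],z]
print("side pred: FL,FR rail, glued bore",proj(S,[P(.042,.072,.033),P(.042,-.072,.033),P(0,.06,.058),P(-.03,.06,.078),P(.03,.06,.078)]).round(1))
print("top pred FL, glued corners",proj(T,[P(.042,.072,.033),P(-.03,.06,.078),P(.03,.06,.078)]).round(1))
# axle
h=cv2.cvtColor(T["color"],cv2.COLOR_RGB2HSV);m=np.zeros(h.shape[:2],np.uint8);m[225:270,85:235]=cv2.inRange(h,(0,0,100),(179,70,255))[225:270,85:235]
k=max(cv2.findContours(m,0,2)[0],key=cv2.contourArea);p=cv2.boxPoints(cv2.minAreaRect(k));q=plane(T,p,.0285);print("axle top",q.mean(0),q[:,:2].round(4).tolist())
E
```

```text
glued (array([ 0.57275816, -0.10166544]), [np.float64(0.0305), np.float64(0.0606)], np.float64(9.176426122342065)) (array([ 0.57264683, -0.10156281]), [np.float64(0.0308), np.float64(0.0607)], np.float64(9.06670772062489))
loose (array([ 0.46170754, -0.14785599]), [np.float64(0.0309), np.float64(0.0602)], np.float64(25.094826488713068)) (array([ 0.46158829, -0.14774178]), [np.float64(0.0312), np.float64(0.0605)], np.float64(24.39795495543916))
res 0.00030945409993867015 0.004237004198126653 angles 8.938838757638287 -81.25980567398173
FR corner [ 0.6311896 -0.2100873]
yaw 0.1560121676256676 origin [ 0.57851233 -0.14548771] glued centre [ 0.57152023 -0.10103425] home [ 0.58550443 -0.18994118]
side pred: FL,FR rail, glued bore [[286.8 253.9]
 [288.7 216.1]
 [304.  242.9]
 [316.5 236.7]
 [291.3 236.8]]
top pred FL, glued corners [[328.3 206.4]
 [338.5 233.2]
 [334.3 207.5]]
axle top [0.51168278 0.34702273 0.0285    ] [[0.5104, 0.4722], [0.5205, 0.4723], [0.5129, 0.2217], [0.5029, 0.2218]]
```

Run:
```python
from h import *
from plant import sensors
s=sensors.get_state()
print(move(s,[.4617,-.1478,.17],-2.709)); print(move(s,[.335,-.36,.19],-2.76))
```

```text
[-1.5622e+00  1.4300e-01 -1.3497e+00  4.0000e-04 -3.4600e-02 -1.0000e-04]
[-8.117e-01  6.190e-02 -7.064e-01  4.000e-04 -1.840e-02 -1.000e-04]
```

apply_moves:
  targets:
    - [[-0.1,0.01,-0.086,0,0,0,1],[-0.25,0.02,-0.216,0,0,0,1],[-0.4,0.03,-0.346,0,0,0,1],[-0.55,0.04,-0.475,0,0,0,1],[-0.7,0.05,-0.605,0,0,0,1],[-0.82,0.06,-0.708,0,0,0,1],[-0.9,0.07,-0.777,0,0,0,1],[-0.96,0.08,-0.829,0,0,0,1],[-1,0.09,-0.864,0,0,0,1],[-1,0.09,-0.864,0,0,0,1]]

```text
clock: 1.45
ee_pos: [0.3673, -0.3075, 0.1831]
orientation: [-1.571, -0.0, -2.816]
force: [-0.1, -0.5, 0.1]
opening: 0.0854
```

Run:
```python
from h import *
from plant import sensors
s=sensors.get_state()
print(s["ee_pos"],s["force"],move(s,[.4617,-.1478,.13],-2.709))
```

```text
[ 0.36725521 -0.30753457  0.18311218] [-0.10190832 -0.51173671  0.08900965] [-5.622e-01  2.125e-01 -4.847e-01  2.000e-04 -3.420e-02  1.000e-04]
```

apply_moves:
  targets:
    - [[-0.1,0.04,-0.086,0,-0.006,0,1],[-0.25,0.1,-0.216,0,-0.015,0,1],[-0.4,0.16,-0.345,0,-0.025,0,1],[-0.52,0.21,-0.448,0,-0.034,0,1],[-0.562,0.213,-0.485,0,-0.034,0,1],[-0.562,0.26,-0.485,0,-0.034,0,1],[-0.562,0.38,-0.485,0,-0.034,0,1],[-0.562,0.48,-0.485,0,-0.034,0,1],[-0.562,0.54,-0.485,0,-0.034,0,1],[-0.562,0.564,-0.485,0,-0.034,0,1]]

```text
clock: 2.7
ee_pos: [0.4613, -0.1495, 0.0416]
orientation: [-1.571, -0.001, -2.713]
force: [0.2, 0.3, 0.3]
opening: 0.0854
```

apply_moves:
  newtons: 25
  targets:
    - [[0,0,0,0,0,0,1],[0,0,0,0,0,0,-1],[0,0,0,0,0,0,-1],[0,0,0,0,0,0,-1],[0,0,0,0,0,0,-1],[0,0,0,0,0,0,-1],[0,0,0,0,0,0,-1],[0,0,0,0,0,0,-1],[0,0,0,0,0,0,-1],[0,0,0,0,0,0,-1]]

```text
clock: 3.95
ee_pos: [0.4621, -0.1486, 0.0428]
orientation: [-1.57, 0.001, -2.711]
force: [-0.2, 0.5, 4.7]
opening: 0.0294
```

Run:
```python
from h import *
from plant import sensors
s=sensors.get_state()
p=s["ee_pos"];o=np.array([.5787,-.1457]);y=.157
M=np.array([[np.cos(y),-np.sin(y)],[np.sin(y),np.cos(y)]])
print(p,s["opening"],s["force"],"cart",M.T@(p[:2]-o))
for a in([-.04,-.02],[-.012,-.033],[0.003,-.048]): print(a,move(s,np.r_[o+M@a,p[2]],y-np.pi))
```

```text
[ 0.46213885 -0.14864932  0.04284457] 0.02936695080037329 [-0.23827389  0.53473672  4.70373677] cart [-0.11558869  0.01531197]
[-0.04, -0.02] [-2.529e-01  3.000e-04  2.177e-01 -2.000e-04  8.710e-02 -2.000e-04]
[-0.012, -0.033] [-3.467e-01  4.000e-04  2.980e-01 -2.000e-04  8.710e-02 -2.000e-04]
[0.003, -0.048] [-3.883e-01  5.000e-04  3.720e-01 -2.000e-04  8.710e-02 -2.000e-04]
```

apply_moves:
  targets:
    - [[-0.02,-0.003,0.02,0,0.01,0,-1],[-0.06,-0.003,0.05,0,0.025,0,-1],[-0.11,-0.003,0.09,0,0.04,0,-1],[-0.16,-0.003,0.14,0,0.055,0,-1],[-0.21,-0.003,0.18,0,0.07,0,-1],[-0.253,-0.003,0.217,0,0.08,0,-1],[-0.29,-0.003,0.25,0,0.087,0,-1],[-0.32,-0.003,0.275,0,0.087,0,-1],[-0.347,-0.003,0.298,0,0.087,0,-1],[-0.347,-0.003,0.298,0,0.087,0,-1]]

```text
clock: 5.2
ee_pos: [0.573, -0.1806, 0.0429]
orientation: [-1.57, 0.002, -2.984]
force: [0.2, 0.6, 0.9]
opening: 0.0289
```

Run:
```python
from h import *
from plant import sensors,cams
T=cams.camera("top");s=sensors.get_state()
p=s["ee_pos"];o=np.array([.5787,-.1457]);y=.157
M=np.array([[np.cos(y),-np.sin(y)],[np.sin(y),np.cos(y)]])
print(p,s["orientation"],s["opening"],s["force"],"cart",M.T@(p[:2]-o))
for a in([-0.002,-.045],[0.004,-.045],[0.004,-.049]): print(a,move(s,np.r_[o+M@a,p[2]],y-np.pi))
cv2.imwrite("pics/c3.png",cv2.resize(T["color"][170:300,300:440][:,:,::-1],None,fx=4,fy=4,interpolation=2))
```

```text
[ 0.57256552 -0.18033601  0.0429459 ] [-1.56993499e+00  1.39612052e-03 -2.98434797e+00] 0.029063964358077784 [ 0.45569244 -0.40225716  0.31738423] cart [-0.01147457 -0.03325085]
[-0.002, -0.045] [-0.0379  0.0001  0.047  -0.0003  0.0001 -0.0004]
[0.004, -0.045] [-0.0619  0.0001  0.047  -0.0003  0.0001 -0.0004]
[0.004, -0.049] [-0.0619  0.0001  0.063  -0.0003  0.0001 -0.0004]
```

View pics/c3.png

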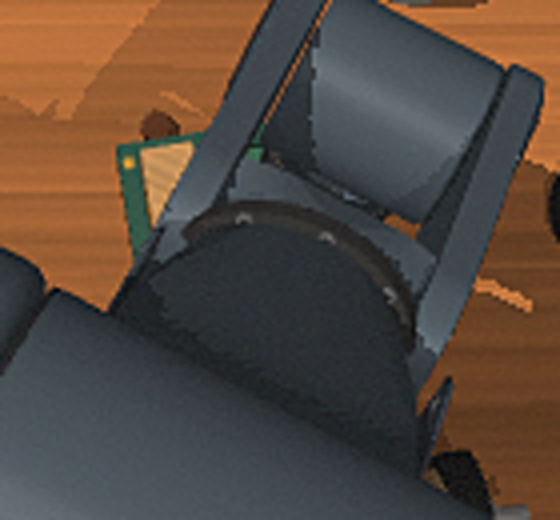

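The arm hides the block in this view: only the glued block and the front-left corner show, at crop (165,180). I'll go by force instead, pressing gently against the front rail and then the right rail.

apply_moves:
  targets:
    - [[-0.01,0,0.008,0,0,0,-1],[-0.02,0,0.016,0,0,0,-1],[-0.03,0,0.022,0,0,0,-1],[-0.036,0,0.03,0,0,0,-1],[-0.04,0,0.03,0,0,0,-1],[-0.044,0,0.03,0,0,0,-1],[-0.048,0,0.03,0,0,0,-1],[-0.052,0,0.03,0,0,0,-1],[-0.056,0,0.03,0,0,0,-1],[-0.056,0,0.03,0,0,0,-1]]

```text
clock: 6.5
ee_pos: [0.5866, -0.1852, 0.043]
orientation: [-1.571, -0.0, -2.984]
force: [0.1, 0.1, -0.3]
opening: 0.0288
```

```bash
cat > st.py <<'E'
from h import *
from plant import sensors
s=sensors.get_state()
p=s["ee_pos"];o=np.array([.5787,-.1457]);y=.157
M=np.array([[np.cos(y),-np.sin(y)],[np.sin(y),np.cos(y)]])
print("t",s["clock"],"z",p[2].round(4),s["orientation"].round(4),"open",round(s["opening"],4),"Fcart",(M.T@s["force"][:2]).round(1),s["force"][2].round(1),"cart",(M.T@(p[:2]-o)).round(4),"Tq",s["wrist_torque"].round(2))
E
python3 st.py
```

```text
t 6.5 z 0.043 [-1.5709e+00 -3.0000e-04 -2.9841e+00] open 0.0288 Fcart [0.2 0.1] -0.3 cart [ 0.0016 -0.0402] Tq [-0.02  0.08  0.02]
```

apply_moves:
  targets:
    - [[-0.004,0,0,0,0,0,-1],[-0.006,0,0,0,0,0,-1],[-0.008,0,0,0,0,0,-1],[-0.01,0,0,0,0,0,-1],[-0.012,0,0,0,0,0,-1],[-0.014,0,0,0,0,0,-1],[-0.016,0,0,0,0,0,-1],[-0.016,0,0,0,0,0,-1],[-0.016,0,0,0,0,0,-1],[-0.016,0,0,0,0,0,-1]]

```text
clock: 7.75
ee_pos: [0.5873, -0.185, 0.0434]
orientation: [-1.572, -0.007, -2.983]
force: [-8.5, -2.8, 7.1]
opening: 0.029
```

```bash
python3 st.py
```

```text
t 7.75 z 0.0434 [-1.572  -0.0067 -2.9831] open 0.029 Fcart [-8.9 -1.4] 7.1 cart [ 0.0023 -0.0402] Tq [-0.63  1.65  0.08]
```

apply_moves:
  targets:
    - [[0.008,0,0.004,0,0,0,-1],[0.008,0,0.008,0,0,0,-1],[0.008,0,0.012,0,0,0,-1],[0.008,0,0.016,0,0,0,-1],[0.008,0,0.02,0,0,0,-1],[0.008,0,0.024,0,0,0,-1],[0.008,0,0.028,0,0,0,-1],[0.008,0,0.03,0,0,0,-1],[0.008,0,0.03,0,0,0,-1],[0.008,0,0.03,0,0,0,-1]]

```text
clock: 9.0
ee_pos: [0.5873, -0.1889, 0.043]
orientation: [-1.577, -0.005, -2.984]
force: [-5.0, 5.2, 6.3]
opening: 0.0296
```

```bash
python3 st.py
```

```text
t 9.0 z 0.043 [-1.5773 -0.0048 -2.984 ] open 0.0296 Fcart [-4.1  5.9] 6.3 cart [ 0.0018 -0.044 ] Tq [1.19 0.99 0.2 ]
```

apply_moves:
  targets:
    - [[0.004,0,-0.01,0,0,0,0.1],[0.004,0,-0.01,0,0,0,0.1],[0.004,0,-0.01,0,0,0,0.1],[0.004,0,0,0,0,0,0.1],[0.004,0,0.01,0,0,0,0.1],[0.004,0,0.02,0,0,0,0.1],[0.004,0,0.03,0,0,0,0.1],[0.004,0,0.035,0,0,0,0.1],[0.004,0,0.04,0,0,0,0.1],[0.004,0,0.04,0,0,0,0.1]]

```text
clock: 10.25
ee_pos: [0.5904, -0.2024, 0.0431]
orientation: [-1.571, 0.0, -2.984]
force: [0.8, 0.7, -1.0]
opening: 0.0469
```

```bash
python3 st.py
```

```text
t 10.25 z 0.0431 [-1.5707  0.     -2.9844] open 0.0469 Fcart [0.9 0.5] -1.0 cart [ 0.0027 -0.0579] Tq [ 0.06 -0.05  0.03]
```

apply_moves:
  targets:
    - [[0,0,-0.04,0,0,0,0.1],[0,-0.05,-0.04,0,0,0,0.3],[0,-0.2,-0.03,0,0,0,0.3],[0,-0.45,0,0,0,0,0],[0.1,-0.6,-0.1,0,0,0,-0.5],[0.3,-0.7,-0.3,0,0,0,-1],[0.5,-0.7,-0.5,0,0,0,-1],[0.7,-0.7,-0.7,0,0,0,-1],[0.8,-0.7,-0.8,0,0,0,-1],[0.9,-0.7,-0.8,0,0,0,-1]]

```text
clock: 11.5
ee_pos: [0.333, -0.0371, 0.2184]
orientation: [-1.572, -0.001, -2.981]
force: [0.9, -0.8, 0.2]
opening: 0.0001
```

```bash
python3 st.py
python3 - <<'E'
from meas import *
from plant import cams
T=cams.camera("top");S=cams.camera("side")
np.savez("T2.npz",**T);np.savez("S2.npz",**S)
a=cv2.resize(T["color"][180:320,300:440][:,:,::-1],None,fx=3,fy=3,interpolation=2)
b=cv2.resize(S["color"][190:280,270:400][:,:,::-1],None,fx=3,fy=3,interpolation=2)
o=np.zeros((420,800,3),np.uint8);o[:,:420]=a[:420,:420];o[:270,420:800]=b[:,:380];cv2.imwrite("pics/c4.png",o)
E
```

```text
t 11.5 z 0.2184 [-1.5719e+00 -1.3000e-03 -2.9806e+00] open 0.0001 Fcart [ 0.8 -1. ] 0.2 cart [-0.2257  0.1457] Tq [-0.05 -0.04 -0.01]
```

View pics/c4.png

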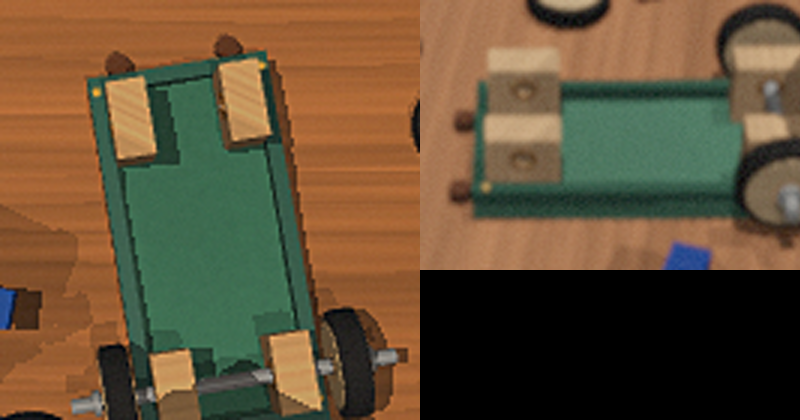

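The crop shows the loose block standing in the front right corner, at crop (245,100), with its bore behind the glued one in the side view. Now I measure both blocks.

Run:
```python
from meas import *
T=dict(np.load("T2.npz"));S=dict(np.load("S2.npz"))
y=.157;M=np.array([[np.cos(y),-np.sin(y)],[np.sin(y),np.cos(y)]])
r=[rectinfo(T,b,.078,vmin=135) for b in((330,200,362,238),(370,193,395,232))]
print(r); print("loose-glued in cart",M.T@(r[1][0]-r[0][0]))
# side: bore blobs (dark) - print centroids
h=cv2.cvtColor(S["color"],cv2.COLOR_RGB2HSV)
c=S["color"];up=6
for n,(x0,y0,x1,y1) in(("far",(296,213,315,227)),("near",(296,236,315,250))):
    g=cv2.resize(cv2.cvtColor(c[y0:y1,x0:x1],cv2.COLOR_RGB2GRAY),None,fx=up,fy=up,interpolation=2).astype(float)
    w=np.clip(np.median(g)-12-g,0,None);yy,xx=np.mgrid[:g.shape[0],:g.shape[1]]
    print(n,((xx*w).sum()/w.sum()+.5)/up-.5+x0,((yy*w).sum()/w.sum()+.5)/up-.5+y0)
o=np.array([.5787,-.1457]);P=lambda x,yy,z:np.r_[o+M@[x,yy],z]
print(proj(S,[P(0,-.03,.058),P(0,.06,.058)]))
```

```text
[(array([ 0.5727155 , -0.10169447]), [np.float64(0.0303), np.float64(0.0604)], np.float64(9.064960694079105)), (array([ 0.58631787, -0.18799717]), [np.float64(0.031), np.float64(0.0603)], np.float64(9.098379883689319))]
loose-glued in cart [-5.88594425e-05 -8.73680506e-02]
far 305.00592600407964 218.6273651262573
near 304.26010445049957 241.7968080965356
[[304.28795886 218.95266658]
 [303.97163034 242.85821324]]
```

```bash
cat >> st.py <<'E'
import sys
def go(cx,cy,z,yaw=y-np.pi): return move(s,np.r_[o+M@[cx,cy],z],yaw)
for a in sys.argv[1:]:
    v=[float(t) for t in a.split(",")]; print(a,go(*v))
E
python3 st.py .001,.003,.12 .001,.003,.034
```

```text
t 11.6 z 0.2186 [-1.5710e+00 -8.0000e-04 -2.9838e+00] open 0.0003 Fcart [-0.5 -0.5] 0.5 cart [-0.225  0.144] Tq [-0.06 -0.03 -0.02]
.001,.003,.12 [-9.038e-01  3.935e-01  5.647e-01  1.000e-04  2.000e-04  2.000e-04]
.001,.003,.034 [-9.041e-01  7.375e-01  5.647e-01  1.000e-04  2.000e-04  2.000e-04]
```

apply_moves:
  targets:
    - [[-0.1,0.04,0.06,0,0,0,-1],[-0.26,0.1,0.16,0,0,0,-1],[-0.45,0.18,0.28,0,0,0,-1],[-0.64,0.25,0.4,0,0,0,-1],[-0.8,0.33,0.5,0,0,0,-1],[-0.9,0.393,0.564,0,0,0,-1],[-0.904,0.393,0.565,0,0,0,-1],[-0.904,0.5,0.565,0,0,0,-1],[-0.904,0.64,0.565,0,0,0,-1],[-0.904,0.738,0.565,0,0,0,-1]]

```text
clock: 12.85
ee_pos: [0.5816, -0.1437, 0.0332]
orientation: [-1.571, -0.0, -2.984]
force: [-0.4, -0.4, 0.3]
opening: 0.0002
```

apply_moves:
  targets:
    - [[0,0,0.015,0,0,0,-1],[0,0,0.03,0,0,0,-1],[0,0,0.045,0,0,0,-1],[0,0,0.055,0,0,0,-1],[0,0,0.063,0,0,0,-1],[0,0,0.07,0,0,0,-1],[0,0,0.077,0,0,0,-1],[0,0,0.082,0,0,0,-1],[0,0,0.085,0,0,0,-1],[0,0,0.085,0,0,0,-1]]

```text
clock: 14.1
ee_pos: [0.5855, -0.1652, 0.0335]
orientation: [-1.571, -0.0, -2.984]
force: [-0.5, 0.0, -0.5]
opening: -0.0002
```

```bash
python3 st.py
```

```text
t 14.1 z 0.0335 [-1.5709e+00 -2.0000e-04 -2.9843e+00] open -0.0002 Fcart [-0.5  0.1] -0.5 cart [ 0.0037 -0.0203] Tq [ 0.09 -0.   -0.  ]
```

apply_moves:
  targets:
    - [[0,0,0.004,0,0,0,-1],[0,0,0.008,0,0,0,-1],[0,0,0.012,0,0,0,-1],[0,0,0.016,0,0,0,-1],[0,0,0.02,0,0,0,-1],[0,0,0.024,0,0,0,-1],[0,0,0.026,0,0,0,-1],[0,0,0.028,0,0,0,-1],[0,0,0.028,0,0,0,-1],[0,0,0.028,0,0,0,-1]]

```text
clock: 15.35
ee_pos: [0.5867, -0.1721, 0.0336]
orientation: [-1.571, 0.0, -2.984]
force: [-1.3, 1.0, 1.6]
opening: -0.0002
```

```bash
python3 st.py
```

```text
t 15.35 z 0.0336 [-1.5708e+00  1.0000e-04 -2.9843e+00] open -0.0002 Fcart [-1.2  1.2] 1.6 cart [ 0.0038 -0.0273] Tq [0.22 0.03 0.03]
```

apply_moves:
  targets:
    - [[0,0,0.002,0,0,0,-1],[0,0,0.004,0,0,0,-1],[0,0,0.006,0,0,0,-1],[0,0,0.008,0,0,0,-1],[0,0,0.01,0,0,0,-1],[0,0,0.012,0,0,0,-1],[0,0,0.014,0,0,0,-1],[0,0,0.016,0,0,0,-1],[0,0,0.016,0,0,0,-1],[0,0,0.016,0,0,0,-1]]

```text
clock: 16.6
ee_pos: [0.5874, -0.1759, 0.0338]
orientation: [-1.571, 0.0, -2.984]
force: [-0.8, 3.0, 5.0]
opening: -0.0002
```

```bash
python3 st.py
```

```text
t 16.6 z 0.0338 [-1.5708e+00  3.0000e-04 -2.9843e+00] open -0.0002 Fcart [-0.3  3.1] 5.0 cart [ 0.0039 -0.0312] Tq [0.4  0.05 0.04]
```

apply_moves:
  targets:
    - [[0,0,-0.01,0,0,0,-1],[0,0,-0.03,0,0,0,-1],[0,-0.1,-0.05,0,0,0,-1],[0,-0.3,-0.05,0,0,0,-1],[0.12,-0.35,0,0,0,0,-1],[0.236,-0.35,0.056,0,0,0,-1],[0.236,-0.35,0.056,0,0,0,-1],[0.236,-0.2,0.056,0,0,0,-1],[0.236,-0.05,0.056,0,0,0,-1],[0.236,0,0.056,0,0,0,-1]]

```text
clock: 17.85
ee_pos: [0.5303, -0.1979, 0.0311]
orientation: [-1.574, -0.003, -2.984]
force: [-0.0, 0.1, 0.1]
opening: -0.0003
```

apply_moves:
  targets:
    - [[-0.015,0,0,0,0,0,-1],[-0.03,0,0,0,0,0,-1],[-0.04,0,0,0,0,0,-1],[-0.046,0,0,0,0,0,-1],[-0.052,0,0,0,0,0,-1],[-0.056,0,0,0,0,0,-1],[-0.06,0,0,0,0,0,-1],[-0.064,0,0,0,0,0,-1],[-0.064,0,0,0,0,0,-1],[-0.064,0,0,0,0,0,-1]]

```text
clock: 19.1
ee_pos: [0.5467, -0.1966, 0.0335]
orientation: [-1.571, -0.001, -2.984]
force: [-1.2, -0.8, 1.7]
opening: 0.0002
```

```bash
python3 st.py
```

```text
t 19.1 z 0.0335 [-1.5710e+00 -6.0000e-04 -2.9843e+00] open 0.0002 Fcart [-1.3 -0.6] 1.7 cart [-0.0396 -0.0453] Tq [-0.12  0.2   0.03]
```

apply_moves:
  targets:
    - [[-0.004,0,0,0,0,0,-1],[-0.008,0,0,0,0,0,-1],[-0.008,0,0,0,0,0,-1],[-0.008,0,0,0,0,0,-1],[0.03,0,0,0,0,0,-1],[0.06,-0.1,0,0,0,0,-1],[0.06,-0.3,-0.05,0,0,0,0],[0.1,-0.5,-0.2,0,0.05,0,1],[0.15,-0.55,-0.4,0,0.1,0,1],[0.2,-0.55,-0.6,0,0.15,0,1]]

```text
clock: 20.35
ee_pos: [0.4749, -0.0553, 0.1727]
orientation: [-1.572, 0.005, 2.821]
force: [0.4, 0.8, -1.1]
opening: 0.0725
```

Run:
```python
from meas import *
from plant import sensors,cams
s=sensors.get_state();print(s["ee_pos"],s["orientation"])
T=cams.camera("top");np.savez("T3.npz",**T)
o=cv2.resize(T["color"][180:320,300:440][:,:,::-1],None,fx=4,fy=4,interpolation=2);cv2.imwrite("pics/c5.png",o)
y=.157;M=np.array([[np.cos(y),-np.sin(y)],[np.sin(y),np.cos(y)]])
r=[rectinfo(T,b,.078,vmin=135) for b in((330,200,362,238),(370,193,395,232))]
print(r); print("loose-glued in cart",M.T@(r[1][0]-r[0][0]))
print(move(s,[.5145,.437,.12],-1.60))
```

```text
[ 0.47494436 -0.0552978   0.17266353] [-1.57172695  0.00534982  2.82135077]
[(array([ 0.57269758, -0.10167514]), [np.float64(0.0305), np.float64(0.0606)], np.float64(9.176425439201722)), (array([ 0.58579996, -0.18422794]), [np.float64(0.0316), np.float64(0.0607)], np.float64(8.99657758606051))]
loose-glued in cart [ 3.36234897e-05 -8.35860996e-02]
[ 4.7080e-01  2.0990e-01 -1.9187e+00 -1.4000e-03 -5.9260e-01 -1.5000e-03]
```

View pics/c5.png

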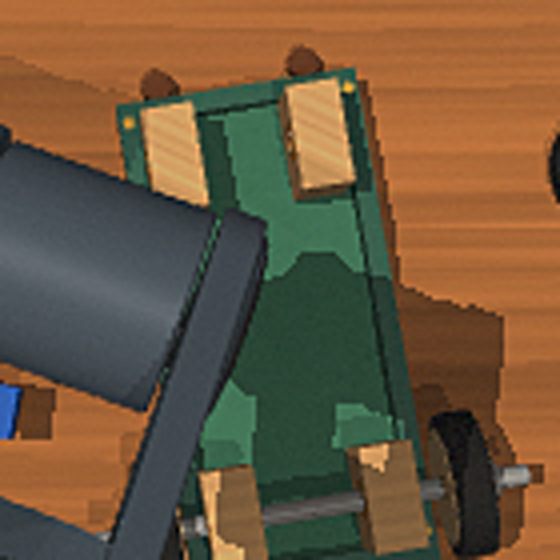

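The block now sits about 6 mm short of the right rail in y. At crop (318,135) it stands nearer the glued block than before. My finger tip at z 34 pushed above the 33 mm rail top, so the block tipped over the rail and kicked its foot out. I'll push again low, at z 23, below the rail top.

```bash
python3 st.py .001,.008,.12 .001,.008,.023
```

```text
t 20.4 z 0.1714 [-1.5746 -0.0059  2.8197] open 0.0792 Fcart [-3.6  4.3] -0.4 cart [-0.0937  0.1128] Tq [0.12 0.18 0.03]
.001,.008,.12 [-0.5304  0.2015  0.1983  0.0016 -0.1524  0.0016]
.001,.008,.023 [-0.5327  0.5895  0.1998  0.0016 -0.1524  0.0016]
```

apply_moves:
  targets:
    - [[-0.08,0.03,0.03,0,-0.04,0,-1],[-0.2,0.08,0.08,0,-0.08,0,-1],[-0.35,0.13,0.13,0,-0.12,0,-1],[-0.48,0.18,0.18,0,-0.152,0,-1],[-0.53,0.2,0.21,0.0016,-0.152,0.0016,-1],[-0.53,0.2,0.21,0.0016,-0.152,0.0016,-1],[-0.53,0.2,0.21,0.0016,-0.152,0.0016,-1],[-0.53,0.35,0.21,0.0016,-0.152,0.0016,-1],[-0.53,0.5,0.21,0.0016,-0.152,0.0016,-1],[-0.532,0.59,0.21,0.0016,-0.152,0.0016,-1]]

```text
clock: 21.65
ee_pos: [0.5827, -0.1458, 0.0227]
orientation: [-1.566, 0.002, -2.978]
force: [0.3, -0.6, -0.1]
opening: 0.0004
```

```bash
python3 st.py
```

```text
t 21.65 z 0.0227 [-1.5663e+00  1.7000e-03 -2.9778e+00] open 0.0004 Fcart [ 0.2 -0.7] -0.1 cart [ 0.004  -0.0007] Tq [ 0.   -0.01 -0.02]
```

apply_moves:
  targets:
    - [[0,0,0.012,0,0,0,-1],[0,0,0.024,0,0,0,-1],[0,0,0.034,0,0,0,-1],[0,0,0.042,0,0,0,-1],[0,0,0.048,0,0,0,-1],[0,0,0.052,0,0,0,-1],[0,0,0.056,0,0,0,-1],[0,0,0.06,0,0,0,-1],[0,0,0.064,0,0,0,-1],[0,0,0.068,0,0,0,-1]]

```text
clock: 22.9
ee_pos: [0.5872, -0.1641, 0.0236]
orientation: [-1.565, 0.004, -2.978]
force: [0.4, -0.4, 1.3]
opening: 0.0001
```

```bash
python3 st.py
```

```text
t 22.9 z 0.0236 [-1.5648  0.0036 -2.978 ] open 0.0001 Fcart [ 0.3 -0.4] 1.3 cart [ 0.0055 -0.0195] Tq [0.12 0.01 0.02]
```

apply_moves:
  targets:
    - [[0,0,0.003,0,0,0,-1],[0,0,0.006,0,0,0,-1],[0,0,0.009,0,0,0,-1],[0,0,0.012,0,0,0,-1],[0,0,0.015,0,0,0,-1],[0,0,0.018,0,0,0,-1],[0,0,0.021,0,0,0,-1],[0,0,0.024,0,0,0,-1],[0,0,0.024,0,0,0,-1],[0,0,0.024,0,0,0,-1]]

```text
clock: 24.15
ee_pos: [0.5881, -0.17, 0.0237]
orientation: [-1.565, 0.004, -2.978]
force: [-0.2, -0.3, 0.3]
opening: 0.0
```

```bash
python3 st.py
```

```text
t 24.15 z 0.0237 [-1.5648  0.0036 -2.978 ] open 0.0 Fcart [-0.2 -0.3] 0.3 cart [ 0.0055 -0.0255] Tq [-0.    0.05  0.05]
```

apply_moves:
  targets:
    - [[0,0,0.002,0,0,0,-1],[0,0,0.004,0,0,0,-1],[0,0,0.006,0,0,0,-1],[0,0,0.008,0,0,0,-1],[0,0,0.01,0,0,0,-1],[0,0,0.012,0,0,0,-1],[0,0,0.014,0,0,0,-1],[0,0,0.014,0,0,0,-1],[0,0,0.014,0,0,0,-1],[0,0,0.014,0,0,0,-1]]

```text
clock: 25.4
ee_pos: [0.5885, -0.1724, 0.0241]
orientation: [-1.566, 0.003, -2.978]
force: [-0.8, 4.8, 4.7]
opening: 0.0001
```

```bash
python3 st.py
python3 - <<'E'
from h import *
from plant import cams
S=cams.camera("side")
cv2.imwrite("pics/c6.png",cv2.resize(S["color"][170:270,260:400][:,:,::-1],None,fx=5,fy=5,interpolation=2))
E
```

```text
t 25.4 z 0.0241 [-1.5661  0.0035 -2.9781] open 0.0001 Fcart [-0.   4.9] 4.7 cart [ 0.0055 -0.0279] Tq [0.75 0.09 0.01]
```

View pics/c6.png

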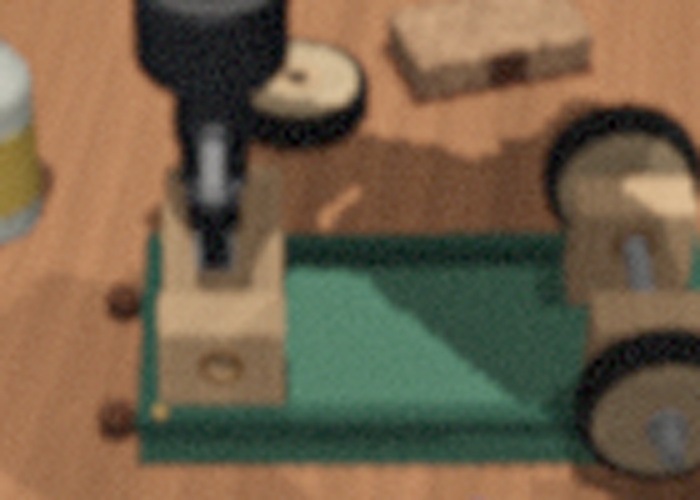

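The side crop shows the closed fingers between the blocks at (215,230), with the loose block upright behind them. There is solid contact at 4.9 N with the tip below the rail top. I'll retract straight, lift, and head for the axle.

apply_moves:
  targets:
    - [[0,0,-0.012,0,0,0,-1],[0,0,-0.03,0,0,0,-1],[0,-0.02,-0.06,0,0,0,-1],[0,-0.2,-0.08,0,0,0,-1],[0,-0.4,-0.09,0,0,0,-1],[0.05,-0.5,-0.2,0,-0.04,0,0.5],[0.1,-0.5,-0.4,0,-0.1,0,1],[0.12,-0.5,-0.62,0,-0.16,0,1],[0.13,-0.5,-0.82,0,-0.2,0,1],[0.14,-0.5,-1,0,-0.24,0,1]]

```text
clock: 26.7
ee_pos: [0.5123, 0.0699, 0.1475]
orientation: [-1.563, -0.001, -2.219]
force: [0.1, 0.1, 0.1]
opening: 0.0854
```

Run:
```python
from meas import *
from plant import sensors,cams
s=sensors.get_state();print(s["ee_pos"],s["orientation"])
T=cams.camera("top");S=cams.camera("side");np.savez("T4.npz",**T);np.savez("S4.npz",**S)
y=.157;M=np.array([[np.cos(y),-np.sin(y)],[np.sin(y),np.cos(y)]])
r=[rectinfo(T,b,.078,vmin=135) for b in((330,200,362,238),(370,193,395,232))]
print(r); print("loose-glued in cart",M.T@(r[1][0]-r[0][0]))
print(move(s,[.5145,.437,.10],-1.60))
m=lambda c,x0,y0,x1,y1,f:cv2.resize(c["color"][y0:y1,x0:x1][:,:,::-1],None,fx=f,fy=f,interpolation=2)
cv2.imwrite("pics/c7.png",np.hstack([m(T,320,190,410,260,5),m(S,280,195,330,265,5)]))
```

```text
[0.51226626 0.06992722 0.14747453] [-1.56312284e+00 -1.16515650e-03 -2.21943975e+00]
[(array([ 0.57269119, -0.10155604]), [np.float64(0.0308), np.float64(0.0607)], np.float64(9.222771415664482)), (array([ 0.58581998, -0.1843797 ]), [np.float64(0.0311), np.float64(0.0606)], np.float64(8.67739290787867))]
loose-glued in cart [ 1.73538322e-05 -8.38577557e-02]
[-1.1757e+00  1.8180e-01 -8.8130e-01 -2.2000e-03 -1.9720e-01  1.1000e-03]
```

View pics/c7.png

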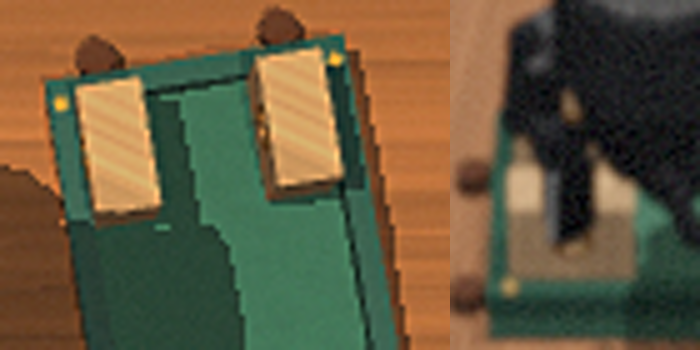

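The camera contradicts the force: the block still stands 84 mm from the glued one instead of 90. In the crop its top, at (300,115), hardly overlaps the right rail. The likely cause is the gripper's wider links touching the block's top edge, which tips it and kicks its foot out. I'll regrip it, press it to the rail while it is held upright, relax the push, and then release with no further pushing.

```bash
python3 st.py 0,-.039,.13 0,-.039,.041
```

```text
t 26.8 z 0.1472 [-1.5660e+00 -1.8000e-03 -2.2178e+00] open 0.0852 Fcart [-0.2  0.3] -0.5 cart [-0.0333  0.2258] Tq [0.04 0.03 0.03]
0,-.039,.13 [ 0.6389  0.0741  0.8547 -0.0017  0.2441 -0.    ]
0,-.039,.041 [ 0.6383  0.4301  0.853  -0.0017  0.2441 -0.    ]
```

apply_moves:
  targets:
    - [[0.08,0.01,0.1,0,0.03,0,1],[0.2,0.02,0.28,0,0.08,0,1],[0.35,0.04,0.47,0,0.13,0,1],[0.5,0.06,0.66,0,0.19,0,1],[0.6,0.07,0.8,-0.0017,0.244,0,1],[0.638,0.074,0.854,-0.0017,0.244,0,1],[0.638,0.074,0.854,-0.0017,0.244,0,1],[0.638,0.2,0.854,-0.0017,0.244,0,1],[0.638,0.35,0.854,-0.0017,0.244,0,1],[0.638,0.43,0.853,-0.0017,0.244,0,1]]

```text
clock: 28.05
ee_pos: [0.5839, -0.1855, 0.0397]
orientation: [-1.573, -0.002, -2.987]
force: [-0.4, -0.7, -0.3]
opening: 0.0853
```

apply_moves:
  newtons: 30
  targets:
    - [[0,0,0,0,0,0,-1],[0,0,0,0,0,0,-1],[0,0,0,0,0,0,-1],[0,0,0,0,0,0,-1],[0,0,0,0,0,0,-1],[0,0,0,0,0,0,-1],[0,-0.003,0.004,0,0,0,-1],[0,-0.003,0.008,0,0,0,-1],[0,-0.003,0.012,0,0,0,-1],[0,-0.003,0.012,0,0,0,-1]]

```text
clock: 29.3
ee_pos: [0.5864, -0.1906, 0.0429]
orientation: [-1.571, 0.002, -2.991]
force: [0.6, 4.5, 6.4]
opening: 0.0288
```

```bash
python3 st.py
```

```text
t 29.3 z 0.0429 [-1.5713e+00  2.4000e-03 -2.9914e+00] open 0.0288 Fcart [1.3 4.3] 6.4 cart [ 0.0006 -0.0455] Tq [0.88 0.   0.  ]
```

apply_moves:
  targets:
    - [[0,-0.006,0,0,0,0,-1],[0,-0.006,0.004,0,0,0,-1],[0,-0.006,0.008,0,0,0,-1],[0,-0.006,0.01,0,0,0,-1],[0,-0.006,0.012,0,0,0,-1],[0,-0.006,0.012,0,0,0,-1],[0,-0.006,0.012,0,0,0,-1],[0,-0.006,0.012,0,0,0,-1],[0,-0.006,0.012,0,0,0,-1],[0,-0.006,0.012,0,0,0,-1]]

```text
clock: 30.55
ee_pos: [0.5863, -0.194, 0.0433]
orientation: [-1.571, 0.001, -2.991]
force: [0.1, 4.1, -2.6]
opening: 0.0287
```

```bash
python3 st.py
python3 - <<'E'
from h import *
from plant import cams
T=cams.camera("top");S=cams.camera("side")
m=lambda c,x0,y0,x1,y1,f:cv2.resize(c["color"][y0:y1,x0:x1][:,:,::-1],None,fx=f,fy=f,interpolation=2)
cv2.imwrite("pics/c8.png",np.hstack([m(T,320,180,410,260,4),m(S,270,185,370,265,4)]))
E
```

```text
t 30.55 z 0.0433 [-1.5707e+00  9.0000e-04 -2.9906e+00] open 0.0287 Fcart [0.7 4.1] -2.6 cart [-0.0001 -0.0489] Tq [0.83 0.12 0.06]
```

View pics/c8.png

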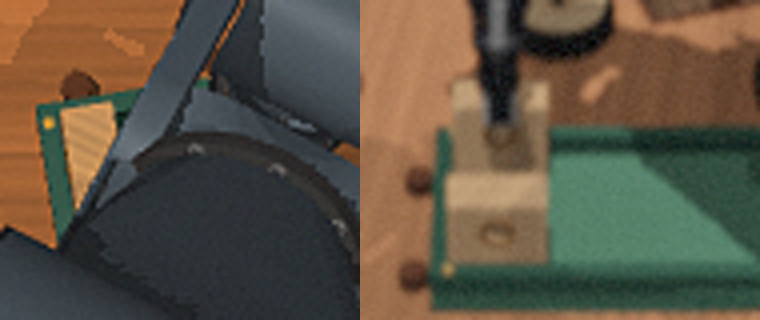

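The loose block is gripped behind the glued one at side crop (500,120), upright, but the top view is hidden. I'll ease the push and the lift, open, and go straight up.

apply_moves:
  targets:
    - [[0,0.003,-0.003,0,0,0,-1],[0,0.003,-0.006,0,0,0,-1],[0,0.003,-0.006,0,0,0,-0.2],[0,0.003,-0.006,0,0,0,0],[0,0.003,-0.006,0,0,0,0.3],[0,0.003,-0.006,0,0,0,0.6],[0,0.003,-0.006,0,0,0,0.8],[0,-0.1,-0.006,0,0,0,0.8],[0,-0.3,-0.006,0,0,0,0.8],[0,-0.5,-0.1,0,0,0,0.8]]

```text
clock: 31.9
ee_pos: [0.5831, -0.171, 0.1696]
orientation: [-1.569, 0.002, -2.993]
force: [0.6, 1.1, 0.3]
opening: 0.0769
```

apply_moves:
  targets:
    - [[0,0,-0.15,0,-0.04,0,1],[0,0,-0.35,0,-0.09,0,1],[0.02,0,-0.6,0,-0.14,0,1],[0.04,0,-0.8,0,-0.19,0,1],[0.06,0,-0.95,0,-0.22,0,1],[0.1,0,-1,0,-0.24,0,1],[0.15,0,-1,0,-0.26,0,1],[0.15,0,-1,0,-0.28,0,1],[0.15,0,-1,0,-0.3,0,1],[0.15,0,-1,0,-0.3,0,1]]

```text
clock: 33.15
ee_pos: [0.508, 0.0718, 0.1682]
orientation: [-1.569, 0.0, -2.049]
force: [0.4, -0.5, 0.3]
opening: 0.0854
```

```bash
cat > blk.py <<'E'
from meas import *
from plant import sensors,cams
s=sensors.get_state();print(s["clock"],s["ee_pos"],s["orientation"])
T=cams.camera("top");np.savez("T5.npz",**T)
y=.157;M=np.array([[np.cos(y),-np.sin(y)],[np.sin(y),np.cos(y)]])
r=[rectinfo(T,b,.078,vmin=135) for b in((330,200,362,238),(370,193,397,232))]
print(r); print("loose-glued in cart",M.T@(r[1][0]-r[0][0]))
E
python3 blk.py; python3 -c "
from h import *
from plant import sensors
print(move(sensors.get_state(),[.5145,.437,.10],-1.60))"
```

```text
33.15 [0.50797155 0.07180484 0.16824578] [-1.56850125e+00  1.61045046e-04 -2.04872869e+00]
[(array([ 0.57269119, -0.10155604]), [np.float64(0.0308), np.float64(0.0607)], np.float64(9.222771415664482)), (array([ 0.58589485, -0.18953648]), [np.float64(0.0311), np.float64(0.0606)], np.float64(8.653395240987777))]
loose-glued in cart [-0.00071499 -0.08896282]
[-1.3087e+00  2.7170e-01 -6.5000e-01 -7.0000e-04 -1.4300e-01  1.0000e-04]
```

The camera now gives 89.0 mm spacing against 90, with x 0.7 mm short. I'll finish with gentle low nudges using the flat 22 mm side of the fingers, which has no bulging links: +x first, then -y with the gripper turned 90°.

```bash
python3 st.py -.055,-.045,.12 -.055,-.045,.026
```

```text
t 33.2 z 0.1682 [-1.5686e+00  2.0000e-04 -2.0491e+00] open 0.0852 Fcart [-0.5  0.2] -0.4 cart [-0.0358  0.2259] Tq [0. 0. 0.]
-.055,-.045,.12 [ 9.177e-01  1.940e-01  5.808e-01 -6.000e-04  2.978e-01 -4.000e-04]
-.055,-.045,.026 [ 9.178e-01  5.700e-01  5.799e-01 -6.000e-04  2.978e-01 -4.000e-04]
```

apply_moves:
  targets:
    - [[0.1,0.02,0.06,0,0.04,0,-1],[0.27,0.05,0.17,0,0.09,0,-1],[0.46,0.1,0.29,0,0.145,0,-1],[0.66,0.15,0.42,0,0.2,0,-1],[0.83,0.19,0.52,0,0.25,0,-1],[0.918,0.194,0.58,0,0.298,0,-1],[0.918,0.2,0.58,0,0.298,0,-1],[0.918,0.32,0.58,0,0.298,0,-1],[0.918,0.48,0.58,0,0.298,0,-1],[0.918,0.57,0.58,0,0.298,0,-1]]

```text
clock: 34.45
ee_pos: [0.5304, -0.1965, 0.0244]
orientation: [-1.572, -0.001, -2.982]
force: [-0.1, 1.5, -0.4]
opening: -0.0001
```

apply_moves:
  targets:
    - [[-0.02,0,0,0,0,0,-1],[-0.04,0,0,0,0,0,-1],[-0.052,0,0,0,0,0,-1],[-0.06,0,0,0,0,0,-1],[-0.066,0,0,0,0,0,-1],[-0.07,0,0,0,0,0,-1],[-0.07,0,0,0,0,0,-1],[-0.03,0,0,0,0,0,-1],[0.01,-0.1,0,0,0,0,-1],[0.01,-0.32,0,0,0,0,-1]]

```text
clock: 35.7
ee_pos: [0.5265, -0.1981, 0.1044]
orientation: [-1.574, -0.003, -2.985]
force: [0.3, 0.1, 0.4]
opening: 0.0004
```

```bash
python3 st.py .001,.004,.12,-1.414 .001,.004,.024,-1.414
```

```text
t 35.7 z 0.1044 [-1.5743e+00 -2.8000e-03 -2.9855e+00] open 0.0004 Fcart [0.3 0. ] 0.4 cart [-0.0598 -0.0436] Tq [ 0.01 -0.05  0.02]
.001,.004,.12,-1.414 [-2.427e-01 -6.240e-02 -1.907e-01  1.600e-03 -5.002e-01 -2.000e-04]
.001,.004,.024,-1.414 [-2.438e-01  3.216e-01 -1.893e-01  1.600e-03 -5.002e-01 -2.000e-04]
```

apply_moves:
  targets:
    - [[-0.03,-0.062,-0.02,0,-0.05,0,-1],[-0.07,-0.062,-0.05,0,-0.105,0,-1],[-0.11,-0.062,-0.08,0,-0.163,0,-1],[-0.15,-0.062,-0.11,0,-0.222,0,-1],[-0.19,-0.062,-0.14,0,-0.28,0,-1],[-0.22,-0.062,-0.17,0,-0.34,0,-1],[-0.24,-0.062,-0.19,0,-0.398,0,-1],[-0.243,0,-0.19,0,-0.456,0,-1],[-0.243,0.15,-0.19,0.0016,-0.5,0,-1],[-0.243,0.32,-0.19,0.0016,-0.5,0,-1]]

```text
clock: 36.95
ee_pos: [0.5827, -0.143, 0.0259]
orientation: [-1.563, -0.006, -1.413]
force: [0.3, -0.2, -0.4]
opening: 0.0001
```

```bash
python3 st.py .001,-.0150,.024,-1.414 .001,-.0215,.024,-1.414
```

```text
t 36.95 z 0.0259 [-1.5626 -0.0058 -1.4131] open 0.0001 Fcart [ 0.3 -0.2] -0.4 cart [0.0044 0.002 ] Tq [-0.    0.04 -0.05]
.001,-.0150,.024,-1.414 [ 0.068   0.0077 -0.0136 -0.0026  0.0003  0.0019]
.001,-.0215,.024,-1.414 [ 0.094   0.0079 -0.0136 -0.0026  0.0003  0.0019]
```

apply_moves:
  targets:
    - [[0.03,0.006,-0.012,-0.0026,0,0.0019,-1],[0.06,0.006,-0.012,-0.0026,0,0.0019,-1],[0.075,0.006,-0.012,-0.0026,0,0.0019,-1],[0.083,0.006,-0.012,-0.0026,0,0.0019,-1],[0.087,0.006,-0.012,-0.0026,0,0.0019,-1],[0.09,0.006,-0.012,-0.0026,0,0.0019,-1],[0.093,0.006,-0.012,-0.0026,0,0.0019,-1],[0.096,0.006,-0.012,-0.0026,0,0.0019,-1],[0.098,0.006,-0.012,-0.0026,0,0.0019,-1],[0.098,0.006,-0.012,-0.0026,0,0.0019,-1]]

```text
clock: 38.2
ee_pos: [0.5825, -0.1673, 0.0245]
orientation: [-1.574, 0.002, -1.414]
force: [0.2, 1.6, 0.8]
opening: -0.0001
```

```bash
python3 st.py
```

```text
t 38.2 z 0.0245 [-1.5743  0.002  -1.4135] open -0.0001 Fcart [0.5 1.6] 0.8 cart [ 0.0004 -0.0219] Tq [ 0.22  0.06 -0.03]
```

apply_moves:
  targets:
    - [[0.004,0,0,0,0,0,-1],[0.006,0,0,0,0,0,-1],[0.006,0,0,0,0,0,-1],[-0.01,0,0,0,0,0,-1],[-0.05,0,0,0,0,0,-1],[-0.06,-0.2,0,0,0,0,-1],[-0.1,-0.42,0,0,0,0,0],[-0.3,-0.5,0,0,0,0,1],[-0.53,-0.5,0.02,0,0,0,1],[-0.78,-0.5,0.04,0,0,0,1]]

```text
clock: 39.45
ee_pos: [0.5627, 0.0275, 0.1505]
orientation: [-1.572, 0.0, -1.415]
force: [1.1, 1.4, 0.5]
opening: 0.0725
```

```bash
python3 blk.py; python3 -c "
from h import *
from plant import sensors
s=sensors.get_state()
print(move(s,[.5145,.437,.10],-1.60),move(s,[.5145,.437,.0085],-1.60))"
```

```text
39.45 [0.56270081 0.02747048 0.15054883] [-1.57178304e+00  3.89742016e-04 -1.41478238e+00]
[(array([ 0.56360252, -0.10620143]), [np.float64(0.0141), np.float64(0.0362)], np.float64(62.9236757151582)), (array([ 0.58657231, -0.18949432]), [np.float64(0.0313), np.float64(0.0608)], np.float64(8.849685238994283))]
loose-glued in cart [ 0.00966396 -0.08585992]
[-1.6116e+00  2.1110e-01  7.9700e-02  1.5000e-03  6.0600e-02 -2.0000e-03] [-1.6091e+00  5.7710e-01  8.1200e-02  1.5000e-03  6.0600e-02 -2.0000e-03]
```

apply_moves:
  targets:
    - [[-0.1,0.02,0,0,0,0,1],[-0.25,0.04,0.01,0,0.01,0,1],[-0.42,0.07,0.02,0,0.02,0,1],[-0.6,0.1,0.03,0,0.03,0,1],[-0.78,0.12,0.04,0,0.04,0,1],[-0.9,0.14,0.05,0,0.05,0,1],[-1,0.16,0.06,0,0.06,0,1],[-1,0.2,0.08,0.0015,0.0606,-0.002,1],[-1,0.21,0.08,0.0015,0.0606,-0.002,1],[-1,0.21,0.08,0.0015,0.0606,-0.002,1]]

```text
clock: 40.75
ee_pos: [0.5427, 0.2753, 0.0973]
orientation: [-1.57, -0.005, -1.605]
force: [-0.2, -0.6, -0.5]
opening: 0.0855
```

```bash
python3 blk.py; python3 -c "
from h import *
from plant import sensors
s=sensors.get_state()
print(move(s,[.5145,.437,.10],-1.60),move(s,[.5145,.437,.0095],-1.60))"
```

```text
40.75 [0.54273308 0.27526217 0.09726392] [-1.57001021 -0.00549162 -1.60486352]
[(array([ 0.57273661, -0.10153496]), [np.float64(0.0307), np.float64(0.0606)], np.float64(9.177656034584828)), (array([ 0.5866281 , -0.18937506]), [np.float64(0.0312), np.float64(0.0606)], np.float64(9.054055829873903))]
loose-glued in cart [-1.36704706e-05 -8.89317565e-02]
[-6.423e-01 -1.320e-02 -1.361e-01 -5.000e-04 -1.600e-03  1.700e-03] [-6.442e-01  3.488e-01 -1.366e-01 -5.000e-04 -1.600e-03  1.700e-03]
```

apply_moves:
  newtons: 100
  targets:
    - [[-0.1,0,-0.03,0,0,0,1],[-0.27,0,-0.06,0,0,0,1],[-0.45,0,-0.1,0,0,0,1],[-0.59,0,-0.13,0,0,0,1],[-0.643,0,-0.136,-0.0005,-0.0016,0.0017,1],[-0.643,0.05,-0.136,-0.0005,-0.0016,0.0017,1],[-0.643,0.17,-0.136,-0.0005,-0.0016,0.0017,1],[-0.643,0.27,-0.136,-0.0005,-0.0016,0.0017,1],[-0.644,0.33,-0.136,-0.0005,-0.0016,0.0017,1],[-0.644,0.349,-0.136,-0.0005,-0.0016,0.0017,1]]

```text
clock: 42.05
ee_pos: [0.5141, 0.4365, 0.0082]
orientation: [-1.573, -0.001, -1.6]
force: [-0.2, -0.4, 0.4]
opening: 0.0851
```

apply_moves:
  newtons: 60
  targets:
    - [[0,0,0,0,0,0,-1],[0,0,0,0,0,0,-1],[0,0,0,0,0,0,-1],[0,0,0,0,0,0,-1],[0,0,0,0,0,0,-1],[0,0,0,0,0,0,-1],[0,0,0,0,0,0,-1],[0,0,0,0,0,0,-1],[0,-0.02,0,0,0,0,-1],[0,-0.06,0,0,0,0,-1]]

```text
clock: 43.3
ee_pos: [0.514, 0.4379, 0.0247]
orientation: [-1.571, 0.0, -1.599]
force: [-0.1, -1.0, -0.2]
opening: 0.0002
```

```bash
python3 st.py
python3 - <<'E'
from h import *
from plant import sensors,cams
s=sensors.get_state();T=cams.camera("top");S=cams.camera("side");np.savez("T6.npz",**T);np.savez("S6.npz",**S)
z=s["ee_pos"][2]+.019; print(s["ee_pos"],z)
h=cv2.cvtColor(T["color"],cv2.COLOR_RGB2HSV);m=np.zeros(h.shape[:2],np.uint8);m[225:270,150:240]=cv2.inRange(h,(0,0,100),(179,70,255))[225:270,150:240]
k=max(cv2.findContours(m,0,2)[0],key=cv2.contourArea);p=cv2.boxPoints(cv2.minAreaRect(k));print(p.tolist(),plane(T,p,z)[:,:2].round(4).tolist())
E
```

```text
t 43.3 z 0.0247 [-1.5714  0.     -1.5988] open 0.0002 Fcart [-0.3 -0.9] -0.2 cart [0.0273 0.5865] Tq [ 0.   -0.03  0.02]
[0.51400396 0.43790455 0.02471645] 0.043716447938030825
[[200.0, 247.0], [206.0, 247.0], [206.0, 250.0], [200.0, 250.0]] [[0.512, 0.2347], [0.512, 0.2205], [0.5049, 0.2203], [0.5049, 0.2345]]
```

Run:
```python
from h import *
T=dict(np.load("T6.npz"));S=dict(np.load("S6.npz"))
m=lambda c,x0,y0,x1,y1,f:cv2.resize(c["color"][y0:y1,x0:x1][:,:,::-1],None,fx=f,fy=f,interpolation=2)
a=m(T,80,190,240,310,3);b=m(S,230,340,335,480,3)
o=np.zeros((420,480+315,3),np.uint8);o[:360,:480]=a;o[:,480:]=b;cv2.imwrite("pics/c9.png",o)
```

```text
(no output)
```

View pics/c9.png

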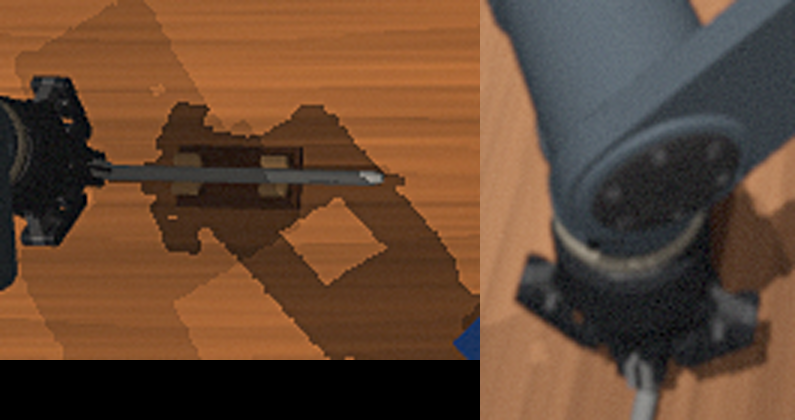

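The axle is still seen from crop (100,170) to (385,178). The fingers stand at its left end, but the opening reads 0. I need to tell whether it is lifted, slipped or untouched.

```bash
python3 - <<'E'
from h import *
for n in("T4","T6"):
    T=dict(np.load(n+".npz"));c=T["color"].astype(int)
    sat=c.max(2)-c.min(2)
    for x in (104,108,112,116,125,135,150,170,185,200,204,208,211,214):
        col=sat[236:262,x]; w=np.clip(45-col,0,None); print(n,x,(np.round((w*np.arange(236,262)).sum()/w.sum(),2) if w.sum() else None),w.sum(), end=" | ")
    print()
for n in("S4","S6"):
    S=dict(np.load(n+".npz"));c=S["color"].astype(int);sat=c.max(2)-c.min(2)
    for r in (366,374,382,395,410,425,440,455,470):
        w=np.clip(40-sat[r,270:325],0,None); print(n,r,(np.round((w*np.arange(270,325)).sum()/w.sum(),1) if w.sum() else None),w.sum(),end=" | ")
    print()
E
python3 st.py
```

```text
T4 104 246.77 98 | T4 108 246.77 157 | T4 112 246.67 159 | T4 116 247.03 179 | T4 125 247.16 169 | T4 135 247.62 152 | T4 150 247.32 276 | T4 170 248.15 179 | T4 185 249.06 855 | T4 200 248.58 1009 | T4 204 248.07 921 | T4 208 242.72 505 | T4 211 242.87 498 | T4 214 242.7 450 | 
T6 104 248.48 1067 | T6 108 246.13 751 | T6 112 245.55 485 | T6 116 246.59 241 | T6 125 247.3 209 | T6 135 247.51 259 | T6 150 248.39 565 | T6 170 249.68 360 | T6 185 248.32 205 | T6 200 249.01 205 | T6 204 248.96 199 | T6 208 248.0 12 | T6 211 None 0 | T6 214 None 0 | 
S4 366 308.3 196 | S4 374 306.8 218 | S4 382 304.8 204 | S4 395 301.9 220 | S4 410 299.1 304 | S4 425 294.9 278 | S4 440 291.8 227 | S4 455 288.7 246 | S4 470 285.5 252 | 
S6 366 299.6 1301 | S6 374 298.9 1379 | S6 382 298.0 1314 | S6 395 296.0 1775 | S6 410 289.4 1429 | S6 425 288.9 1252 | S6 440 296.2 1883 | S6 455 295.4 1687 | S6 470 285.4 246 | 
t 43.4 z 0.0264 [-1.5677  0.0023 -1.5988] open 0.0002 Fcart [ 0.4 -0. ] -1.1 cart [0.0289 0.5872] Tq [ 0.02 -0.   -0.04]
```

Run:
```python
from h import *
T=dict(np.load("T4.npz"));S=dict(np.load("S4.npz"))
print("top",plane(T,[[104,246.8],[116,247.0],[125,247.2]],.0285).round(4).tolist())
print("side",plane(S,[[308.3,366],[301.9,395],[291.8,440],[285.5,470]],.0285).round(4).tolist())
print("proj TCP low",proj(T,[[.514,.437,.0285],[.514,.437,.0]]),proj(S,[[.514,.437,.0285],[.514,.472,.0285],[.514,.437,.05]]))
```

```text
top [[0.5146, 0.4698, 0.0285], [0.514, 0.4408, 0.0285], [0.5135, 0.4191, 0.0285]]
side [[0.5074, 0.2339, 0.0285], [0.5092, 0.298, 0.0285], [0.512, 0.3862, 0.0285], [0.513, 0.4384, 0.0285]]
proj TCP low [[117.57985784 247.00056081]
 [122.58040221 247.91764595]] [[285.05054873 469.03271611]
 [280.86779113 490.73943137]
 [284.54437685 463.55063135]]
```

The rays from both views put the axle where I aimed (x 0.514, z 0.0285), so the close must have gone wrong. I'll reopen, lower, and close again with the pads slightly higher.

apply_moves:
  newtons: 25
  targets:
    - [[0,0,0,0,0,0,1],[0,0,0,0,0,0,1],[0,0,0,0,0,0,1],[0,0.03,0,0,0,0,1],[0,0.05,0,0,0,0,-0.3],[0,0.05,0,0,0,0,-0.5],[0,0.05,0,0,0,0,-0.6],[0,0.05,0,0,0,0,-0.7],[0,0.05,0,0,0,0,-0.8],[0,0.05,0,0,0,0,-0.8]]

```text
clock: 44.65
ee_pos: [0.5144, 0.4382, 0.0123]
orientation: [-1.57, 0.001, -1.599]
force: [0.8, 0.7, -0.7]
opening: 0.0084
```

```bash
python3 st.py
python3 - <<'E'
from h import *
from plant import cams
T=cams.camera("top");S=cams.camera("side");np.savez("T7.npz",**T);np.savez("S7.npz",**S)
for c0,ax in((T,0),(S,1)):
    c=c0["color"].astype(int);sat=c.max(2)-c.min(2)
    if ax==0:
        for x in (120,125,135,195,200,204,206,208,210):
            w=np.clip(45-sat[236:262,x],0,None);print(x,round((w*np.arange(236,262)).sum()/max(w.sum(),1),2),w.sum(),end="|")
    else:
        print()
        for r in (455,462,466,470,474,478):
            w=np.clip(40-sat[r,270:305],0,None);print(r,round((w*np.arange(270,305)).sum()/max(w.sum(),1),1),w.sum(),end="|")
E
```

```text
t 44.65 z 0.0123 [-1.5703e+00  7.0000e-04 -1.5988e+00] open 0.0084 Fcart [0.9 0.5] -0.7 cart [0.0277 0.5867] Tq [ 0.09  0.01 -0.04]
120 247.07 180|125 247.24 230|135 247.94 251|195 248.69 199|200 249.02 194|204 248.88 197|206 248.77 166|208 248.0 13|210 0.0 0|
455 287.1 1194|462 288.7 1151|466 285.7 824|470 286.1 617|474 285.3 305|478 283.8 254|
```

Run:
```python
from h import *
T=dict(np.load("T7.npz"));S=dict(np.load("S7.npz"))
m=lambda c,x0,y0,x1,y1,f:cv2.resize(c["color"][y0:y1,x0:x1][:,:,::-1],None,fx=f,fy=f,interpolation=2)
a=m(T,85,220,145,280,6);b=m(S,255,420,315,480,7)
o=np.zeros((420,360+420,3),np.uint8);o[:360,:360]=a;o[:,360:]=b;cv2.imwrite("pics/c10.png",cv2.convertScaleAbs(o,alpha=1.5))
```

```text
(no output)
```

View pics/c10.png

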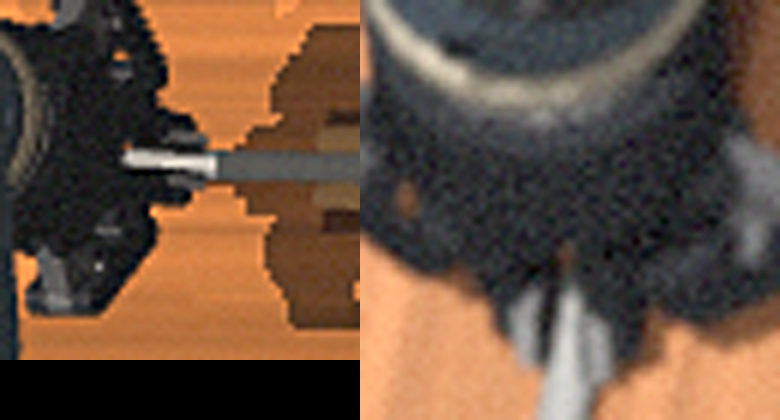

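The crop shows the axle running between the two pads in both views, at (180,160) in the top view and (560,330) in the side view. The pads probably wrap around it because it sits deep in the grip. I'll raise the tool a little so the axle is nearer the tips, close firmly and lift.

apply_moves:
  newtons: 80
  targets:
    - [[0,-0.016,0,0,0,0,-0.5],[0,-0.016,0,0,0,0,-0.5],[0,-0.016,0,0,0,0,-1],[0,-0.016,0,0,0,0,-1],[0,-0.016,0,0,0,0,-1],[0,-0.016,0,0,0,0,-1],[0,-0.03,0,0,0,0,-1],[0,-0.08,0,0,0,0,-1],[0,-0.14,0,0,0,0,-1],[0,-0.16,0,0,0,0,-1]]

```text
clock: 46.0
ee_pos: [0.5154, 0.4388, 0.0543]
orientation: [-1.568, 0.002, -1.599]
force: [0.5, 0.5, -0.5]
opening: -0.0001
```

```bash
python3 st.py
cat > ax.py <<'E'
from h import *
from plant import cams
T=cams.camera("top");S=cams.camera("side");np.savez("T8.npz",**T);np.savez("S8.npz",**S)
c=T["color"].astype(int);sat=c.max(2)-c.min(2)
for x in (125,135,150,170,195,200,204,206,208,210):
    w=np.clip(45-sat[236:262,x],0,None);print(x,round((w*np.arange(236,262)).sum()/max(w.sum(),1),2),w.sum(),end="|")
print();c=S["color"].astype(int);sat=c.max(2)-c.min(2)
for r in (350,354,358,362,366,374,382,395):
    w=np.clip(40-sat[r,275:330],0,None);print(r,round((w*np.arange(275,330)).sum()/max(w.sum(),1),1),w.sum(),end="|")
E
python3 ax.py
```

```text
t 46.0 z 0.0543 [-1.5675  0.0024 -1.5988] open -0.0001 Fcart [0.5 0.4] -0.5 cart [0.0289 0.5872] Tq [ 0.   -0.   -0.02]
125 247.27 197|135 248.77 255|150 248.17 539|170 249.94 367|195 248.63 206|200 249.02 200|204 249.04 199|206 248.91 149|208 246.18 33|210 0.0 0|
350 304.5 1304|354 304.0 1317|358 304.1 1413|362 303.7 1432|366 302.8 1312|374 302.6 1733|382 298.2 1702|395 290.9 1193|
```

Run:
```python
from h import *
for n in("T4","T7","T8"):
    g=cv2.cvtColor(dict(np.load(n+".npz"))["color"],cv2.COLOR_RGB2GRAY)
    print(n);print("     "+" ".join(f"{x:3d}" for x in range(92,128,2)))
    for r in range(238,258): print(r," ".join(f"{g[r,x]:3d}" for x in range(92,128,2)))
```

```text
T4
      92  94  96  98 100 102 104 106 108 110 112 114 116 118 120 122 124 126
238 124 124 127 127 126 127 125 126 127 127 128 123 115 115 116 118 118 120
239 120 121 120 120 119 121 121 122 121 122 122 121 121 120 119 118 121 120
240 119 118 119 117 119 120 120 117 118 119 119 119 119 118 120 120 119 120
241 118 118 120 121 122 120 118 122 119 122 119 120 122 119 120 120 119 117
242 123 124 123 124 120 122 120 120 122 123 120 120 123 120 118 118 118 119
243 128 129 127 126 128 129 130 128 130 107 107 105 105 106 108 108 109 106
244 128 128 127 129 127 128 127 129 101  87  86 109 107 108 107 107 106 105
245 117 119 118 119 120 118 104 118 122 114 115 123 121 116 109 102 103 101
246 119 119 120 119 122 117 153 160 154 155 156 152 152 149 151 149 148 144
247 124 126 125 122 123 122 149 163 167 172 172 174 176 176 179 179 179 178
248 107 103 106 106 105 105 107 128 132 133 136 139 139 143 146 147 148 149
249 110 112 109 111 111 113 111  79  87  92  94  94  97 102 107 111 114 116
250 117 118 118 118 117 118 121 118 117 120 118 119  63  57  57  56  49  53
251 116 117 119 116 118 118 118 
[... 2999 characters left out ...]
  56  61  62  60
249  21  18  19  16  23   6  22  13  23  77  76  74  76  84  54  54  58  55
250  15  11  14  10  18  48  25  31  64  97  92  94  38  38  46  42  44  44
251  13  22  14  21   4 125 118 122 117  93  92  91  97  99  98 100 100  99
252  21  24  20  23  13 117 109 107 108 111  94  93  94  90  93  93  95  95
253  21  13  20  19  13  59 109 106 107 110  95  93  96  95  93  92  94  97
254  22  26  20  29  15  31 117 115 116 120  97  98 101  97 100 103  99  99
255  38  52  21  24  20  37 123 120 118 121 100 101 102 102 100 104 103 100
256  17  37  28  26  19  34 115 115 114 118 119  98 101 100 100 100 102  98
257  20  54  11  17   6  93 111 106 107 109 110  93  93  92  93  91  93  94
```

apply_moves:
  newtons: 40
  targets:
    - [[0,0,-0.004,0,0,0,1],[0,0,-0.004,0,0,0,1],[0,0,-0.004,0,0,0,1],[0,0.08,-0.004,0,0,0,0.6],[0,0.15,-0.004,0,0,0,0.2],[0,0.19,-0.004,0,0,0,-0.2],[0,0.197,-0.004,0,0,0,-0.6],[0,0.197,-0.004,0,0,0,-1],[0,0.197,-0.004,0,0,0,-1],[0,0.197,-0.004,0,0,0,-1]]

```text
clock: 47.35
ee_pos: [0.5136, 0.4383, 0.0034]
orientation: [-1.57, 0.001, -1.599]
force: [-0.4, 0.2, -0.5]
opening: 0.0098
```

```bash
python3 st.py
python3 - <<'E'
from h import *
from plant import cams
T=cams.camera("top");np.savez("T9.npz",**T)
g=cv2.cvtColor(T["color"],cv2.COLOR_RGB2GRAY)
for r in range(240,254): print(r," ".join(f"{g[r,x]:3d}" for x in range(100,132,2)))
E
```

```text
t 47.35 z 0.0034 [-1.5697e+00  1.1000e-03 -1.5988e+00] open 0.0098 Fcart [-0.3  0.3] -0.5 cart [0.027 0.587] Tq [ 0.03 -0.07  0.02]
240  23  23  19  14  25  17  21  16  13   3  95  93  95  96  99  47
241  14  23  12  19  17  15  14  17  16   4  97  91  99  38  41  45
242  18  18  14  22  20  17  17  17  60  33  86  97  98  45  44  45
243  25  18  15  15  24  23  19  46  57  56  43 105 108  50  50  47
244  23  14  19  13  39  17  12   9  16  38  43 109  43  49  50  52
245  15  19  21  17 101  74  56  55  38  30   9  43  50  49  47  48
246  15  24  20   2 126 121 121 121 119 122  60  56  56  56  58  59
247  21  19  21  10 139 134 133 132 134 139  55  59  61  60  56  62
248  19  19  22  15  34  91  95  91 122 128  59  59  61  61  60  60
249  18  22  21  20  19   4  13  32  29  51  42  55  59  58  60  53
250  15  20  19  19  18  17  13  35  53  42  25  41  47  49  46  52
251  21  15  22   7  18  20  15  34  59  52  62  49  47  45  48  44
252  18  20  18  17  16  11  16  16  18  40  73  43  47  50  51  50
253  22  23  16  21  12  24  15  18  16  52 101  48  47  51  50  46
```

apply_moves:
  newtons: 50
  targets:
    - [[0,0,0,0,0,0,-1],[0,0,0,0,0,0,-1],[0,0,0,0,0,0,-1],[0,0,0,0,0,0,-1],[0,0,0,0,0,0,-1],[0,-0.01,0,0,0,0,-1],[0,-0.02,0,0,0,0,-1],[0,-0.04,0,0,0,0,-1],[0,-0.07,0,0,0,0,-1],[0,-0.1,0,0,0,0,-1]]

```text
clock: 48.65
ee_pos: [0.5134, 0.4382, 0.0286]
orientation: [-1.57, 0.001, -1.599]
force: [0.0, 0.1, -1.4]
opening: 0.0093
```

```bash
python3 st.py;  python3 ax.py
```

```text
t 48.65 z 0.0286 [-1.5702e+00  7.0000e-04 -1.5988e+00] open 0.0093 Fcart [0.  0.1] -1.4 cart [0.0268 0.5869] Tq [ 0.1  -0.02  0.  ]
125 246.97 196|135 247.1 262|150 247.96 548|170 249.32 384|195 247.88 195|200 247.87 190|204 247.93 155|206 246.0 10|208 0.0 0|210 0.0 0|
350 303.6 1216|354 304.0 1253|358 304.2 1287|362 303.9 1317|366 303.9 1339|374 303.5 1399|382 303.3 1424|395 297.4 1662|
```

It holds now: opening 9.3 mm, weight −1.4 N, torque 0.10 Nm about x, and the axle is off its rest. I'll transfer it to the glued block's side.

apply_moves:
  newtons: 60
  targets:
    - [[0,-0.06,0,0,0,0,-1],[0.04,-0.12,0,0,0,0,-1],[0.14,-0.14,0,0,-0.01,0,-1],[0.28,-0.14,0.01,0,-0.02,0,-1],[0.44,-0.14,0.02,0,-0.03,0,-1],[0.6,-0.14,0.03,0,-0.045,0,-1],[0.75,-0.14,0.04,0,-0.059,0,-1],[0.86,-0.13,0.05,0,-0.059,0,-1],[0.95,-0.11,0.05,0,-0.059,0,-1],[1,-0.1,0.05,0,-0.059,0,-1]]

```text
clock: 50.0
ee_pos: [0.5189, 0.1863, 0.0535]
orientation: [-1.57, 0.0, -1.415]
force: [-1.0, -0.3, -1.3]
opening: 0.0092
```

```bash
python3 st.py .0005,.290,.0332,-1.4137 .0005,.180,.0332,-1.4137
```

```text
t 50.0 z 0.0535 [-1.5699e+00  4.0000e-04 -1.4150e+00] open 0.0092 Fcart [-1.  -0.2] -1.3 cart [-0.0071  0.3373] Tq [0.11 0.05 0.03]
.0005,.290,.0332,-1.4137 [ 1.892e-01  8.130e-02  3.070e-02 -3.000e-04 -4.000e-04 -1.000e-04]
.0005,.180,.0332,-1.4137 [ 6.292e-01  8.110e-02  3.130e-02 -3.000e-04 -4.000e-04 -1.000e-04]
```

apply_moves:
  targets:
    - [[0.03,0.02,0.01,0,0,0,-1],[0.07,0.04,0.02,0,0,0,-1],[0.11,0.06,0.031,0,0,0,-1],[0.15,0.075,0.031,-0.0003,-0.0004,0,-1],[0.18,0.08,0.031,-0.0003,-0.0004,0,-1],[0.189,0.081,0.031,-0.0003,-0.0004,0,-1],[0.189,0.081,0.031,-0.0003,-0.0004,0,-1],[0.189,0.081,0.031,-0.0003,-0.0004,0,-1],[0.189,0.081,0.031,-0.0003,-0.0004,0,-1],[0.189,0.081,0.031,-0.0003,-0.0004,0,-1]]

```text
clock: 51.25
ee_pos: [0.5339, 0.1426, 0.0326]
orientation: [-1.571, 0.0, -1.412]
force: [-0.6, 0.4, -1.3]
opening: 0.0088
```

```bash
python3 st.py
cat > tip.py <<'E'
from meas import *
from plant import sensors,cams
T=cams.camera("top");S=cams.camera("side");np.savez("Ta.npz",**T);np.savez("Sa.npz",**S)
s=sensors.get_state();y=.157;M=np.array([[np.cos(y),-np.sin(y)],[np.sin(y),np.cos(y)]]);o=np.array([.5787,-.1457])
tcp=s["ee_pos"];Rm=R.from_euler("xyz",s["orientation"]);
P=[tcp+np.r_[0,0,.0248]+Rm.apply([d,0,0]) for d in(.03,.06,.1,.14,.18,.2,.2165)]
P=np.array(P)
for n,c,rs in(("T",T,1),("S",S,1)):
    uv=proj(c,P);d=uv[-1]-uv[0];d/=np.linalg.norm(d);nn=np.array([-d[1],d[0]])
    up=c["color"].astype(np.float32)
    pts=[]
    t=np.arange(-8,8.01,.25)
    out=[]
    for q in uv[1:-1]:
        g=q+t[:,None]*nn
        col=cv2.remap(up,g[:,0].astype(np.float32)[None],g[:,1].astype(np.float32)[None],cv2.INTER_LINEAR)[0]
        sat=col.max(1)-col.min(1); w=np.where(sat<32,1.,0)
        out.append((round((w*t).sum()/max(w.sum(),1),2),round(w.sum()*.25,1)))
    print(n,"normal",nn.round(2),"offsets px,width",out,"tip pred",uv[-1].round(1))
print("axle pred tip cart",M.T@(P[-1][:2]-o),P[-1][2])
E
python3 tip.py
```

```text
t 51.25 z 0.0326 [-1.5712e+00  5.0000e-04 -1.4119e+00] open 0.0088 Fcart [-0.5  0.5] -1.3 cart [0.0008 0.2918] Tq [ 0.12  0.05 -0.04]
T normal [0.16 0.99] offsets px,width [(np.float64(-0.25), np.float64(5.2)), (np.float64(-0.25), np.float64(5.2)), (np.float64(-0.25), np.float64(4.8)), (np.float64(-0.38), np.float64(5.0)), (np.float64(-0.38), np.float64(4.5))] tip pred [329.8 222. ]
S normal [1.   0.01] offsets px,width [(np.float64(0.0), np.float64(16.2)), (np.float64(0.0), np.float64(16.2)), (np.float64(0.0), np.float64(16.2)), (np.float64(0.0), np.float64(16.2)), (np.float64(0.0), np.float64(16.2))] tip pred [303.4 247.4]
axle pred tip cart [0.00114177 0.07521202] 0.05722507762523721
```

The top view shows the axle line 0.3 px toward +x, about 0.9 mm off the bore line. I'll correct x and z and enter the glued bush gently.

apply_moves:
  targets:
    - [[0,-0.003,-0.0036,0,0.0006,0,-1],[0.015,-0.003,-0.0036,0,0.0006,0,-1],[0.035,-0.003,-0.0036,0,0.0006,0,-1],[0.055,-0.003,-0.0036,0,0.0006,0,-1],[0.075,-0.003,-0.0036,0,0.0006,0,-1],[0.095,-0.003,-0.0036,0,0.0006,0,-1],[0.115,-0.003,-0.0036,0,0.0006,0,-1],[0.135,-0.003,-0.0036,0,0.0006,0,-1],[0.155,-0.003,-0.0036,0,0.0006,0,-1],[0.16,-0.003,-0.0036,0,0.0006,0,-1]]

```text
clock: 52.6
ee_pos: [0.5394, 0.1024, 0.0332]
orientation: [-1.571, 0.0, -1.415]
force: [0.4, -0.2, -1.3]
opening: 0.0089
```

```bash
python3 st.py; python3 tip.py
```

```text
t 52.6 z 0.0332 [-1.5713e+00  5.0000e-04 -1.4146e+00] open 0.0089 Fcart [ 0.3 -0.3] -1.3 cart [-0.      0.2512] Tq [ 0.13  0.05 -0.03]
T normal [0.16 0.99] offsets px,width [(np.float64(-0.12), np.float64(5.5)), (np.float64(-0.62), np.float64(5.5)), (np.float64(-0.25), np.float64(4.8)), (np.float64(0.38), np.float64(15.5)), (np.float64(0.0), np.float64(0.0))] tip pred [347.  219.8]
S normal [1.   0.01] offsets px,width [(np.float64(0.0), np.float64(16.2)), (np.float64(0.0), np.float64(16.2)), (np.float64(0.0), np.float64(16.2)), (np.float64(0.0), np.float64(16.2)), (np.float64(0.0), np.float64(16.2))] tip pred [304.2 236. ]
axle pred tip cart [-0.00024406  0.0349309 ] 0.05790254061506098
```

The tip is inside the glued bush with no side force. Going on to just before the loose block.

apply_moves:
  targets:
    - [[0.02,0,0,0,0,0,-1],[0.045,0,0,0,0,0,-1],[0.07,0,0,0,0,0,-1],[0.1,0,0,0,0,0,-1],[0.13,0,0,0,0,0,-1],[0.16,0,0,0,0,0,-1],[0.185,0,0,0,0,0,-1],[0.205,0,0,0,0,0,-1],[0.22,0,0,0,0,0,-1],[0.225,0,0,0,0,0,-1]]

```text
clock: 53.95
ee_pos: [0.5481, 0.047, 0.0332]
orientation: [-1.571, 0.0, -1.414]
force: [-0.1, 0.8, -1.2]
opening: 0.0091
```

```bash
python3 st.py; python3 tip.py
python3 - <<'E'
from h import *
T=dict(np.load("Ta.npz"));c=T["color"].astype(int);sat=c.max(2)-c.min(2)
# visible axle between blocks: columns 352..372
y=.157;M=np.array([[np.cos(y),-np.sin(y)],[np.sin(y),np.cos(y)]]);o=np.array([.5787,-.1457])
for cy in (.02,.012,.004,-.004,-.012):
    q=proj(T,np.r_[o+M@[0,cy],.058])[0];g=cv2.cvtColor(T["color"],cv2.COLOR_RGB2GRAY)
    print(cy,q.round(1),[int(v) for v in g[int(round(q[1]))-6:int(round(q[1]))+7,int(round(q[0]))]])
E
```

```text
t 53.95 z 0.0332 [-1.5714e+00  5.0000e-04 -1.4143e+00] open 0.0091 Fcart [0.  0.8] -1.2 cart [-1.000e-04  1.951e-01] Tq [0.11 0.   0.05]
T normal [0.16 0.99] offsets px,width [(np.float64(-0.25), np.float64(5.2)), (np.float64(-0.38), np.float64(5.5)), (np.float64(0.0), np.float64(0.0)), (np.float64(-0.15), np.float64(15.5)), (np.float64(0.38), np.float64(8.0))] tip pred [370.9 215.9]
S normal [1.   0.01] offsets px,width [(np.float64(0.0), np.float64(16.2)), (np.float64(0.0), np.float64(16.2)), (np.float64(0.0), np.float64(16.2)), (np.float64(0.0), np.float64(16.2)), (np.float64(0.0), np.float64(16.2))] tip pred [304.3 221.2]
axle pred tip cart [-0.00021358 -0.02119628] 0.05785757475239999
0.02 [353.4 218.7] [61, 38, 38, 70, 146, 166, 157, 134, 56, 56, 57, 58, 60]
0.012 [356.8 218.1] [102, 85, 83, 62, 127, 154, 164, 146, 100, 52, 58, 62, 58]
0.004 [360.1 217.6] [99, 82, 81, 95, 147, 165, 152, 124, 46, 56, 59, 106, 105]
-0.004 [363.5 217. ] [99, 81, 81, 73, 135, 157, 159, 117, 78, 53, 53, 53, 105]
-0.012 [366.9 216.5] [99, 101, 80, 79, 117, 149, 163, 150, 127, 46, 56, 59, 103]
```

apply_moves:
  targets:
    - [[0.015,0,0,0,0,0,-1],[0.03,0,0,0,0,0,-1],[0.045,0,0,0,0,0,-1],[0.06,0,0,0,0,0,-1],[0.077,0,0,0,0,0,-1],[0.094,0,0,0,0,0,-1],[0.111,0,0,0,0,0,-1],[0.128,0,0,0,0,0,-1],[0.145,0,0,0,0,0,-1],[0.16,0,0,0,0,0,-1]]

```text
clock: 55.3
ee_pos: [0.5543, 0.0074, 0.0332]
orientation: [-1.571, 0.001, -1.414]
force: [0.6, -0.3, -1.1]
opening: 0.0091
```

```bash
python3 st.py; python3 blk.py
```

```text
t 55.3 z 0.0332 [-1.5714e+00  5.0000e-04 -1.4142e+00] open 0.0091 Fcart [ 0.5 -0.4] -1.1 cart [-1.00e-04  1.55e-01] Tq [ 0.13 -0.03 -0.01]
55.3 [0.55433055 0.00740002 0.03315051] [-1.57138382e+00  5.02189252e-04 -1.41423873e+00]
[(array([ 0.59411646, -0.09882834]), [np.float64(0.0202), np.float64(0.032)], np.float64(89.6900961611995)), (array([ 0.58657628, -0.18948161]), [np.float64(0.0313), np.float64(0.0608)], np.float64(8.849793692120585))]
loose-glued in cart [-0.02162161 -0.08835935]
```

It is in the loose bore with no force and the block hasn't moved. Pushing through to about y −107 mm.

apply_moves:
  targets:
    - [[0.02,0,0,0,0,0,-1],[0.04,0,0,0,0,0,-1],[0.062,0,0,0,0,0,-1],[0.084,0,0,0,0,0,-1],[0.106,0,0,0,0,0,-1],[0.128,0,0,0,0,0,-1],[0.148,0,0,0,0,0,-1],[0.166,0,0,0,0,0,-1],[0.18,0,0,0,0,0,-1],[0.186,0,0,0,0,0,-1]]

```text
clock: 56.6
ee_pos: [0.5616, -0.0385, 0.0331]
orientation: [-1.571, 0.0, -1.414]
force: [0.4, 1.4, -1.0]
opening: 0.0085
```

```bash
python3 st.py; python3 blk.py
python3 - <<'E'
from h import *
T=dict(np.load("T5.npz"));g=T["color"].astype(int)
y=.157;M=np.array([[np.cos(y),-np.sin(y)],[np.sin(y),np.cos(y)]]);o=np.array([.5787,-.1457])
for cy in np.arange(-.076,-.125,-.004):
    q=proj(T,np.r_[o+M@[0,cy],.058])[0];r,c=int(round(q[1])),int(round(q[0]));p=g[r-5:r+6,c]
    print(round(cy,3),(r,c),(p.max(1)-p.min(1)).tolist(),p.mean(1).astype(int).tolist())
E
```

```text
t 56.6 z 0.0331 [-1.5712e+00  5.0000e-04 -1.4143e+00] open 0.0085 Fcart [0.6 1.3] -1.0 cart [-1.000e-04  1.086e-01] Tq [ 0.18 -0.1   0.02]
56.6 [ 0.56164983 -0.03846123  0.03314013] [-1.57123761e+00  4.80165012e-04 -1.41431776e+00]
[(array([ 0.56075658, -0.11177351]), [np.float64(0.0141), np.float64(0.0237)], np.float64(62.92366002218682)), (array([ 0.59810121, -0.18771058]), [np.float64(0.0312), np.float64(0.0374)], np.float64(7.944018437134531))]
loose-glued in cart [ 0.02501212 -0.08084215]
-0.076 (212, 394) [40, 43, 30, 6, 12, 16, 11, 2, 90, 82, 80] [40, 45, 48, 124, 153, 164, 145, 106, 66, 76, 76]
-0.08 (212, 396) [114, 119, 55, 6, 14, 10, 8, 42, 85, 79, 79] [104, 108, 96, 140, 159, 156, 131, 68, 74, 77, 75]
-0.084 (212, 398) [114, 116, 8, 8, 13, 11, 3, 61, 80, 76, 76] [103, 103, 106, 147, 163, 153, 127, 57, 76, 77, 72]
-0.088 (211, 399) [108, 113, 118, 7, 10, 14, 9, 4, 89, 78, 78] [101, 106, 105, 106, 148, 164, 151, 121, 66, 75, 76]
-0.092 (211, 401) [135, 111, 44, 2, 13, 12, 8, 19, 84, 73, 76] [124, 100, 79, 131, 151, 156, 140, 85, 69, 78, 75]
-0.096 (211, 403) [137, 135, 24, 
[... 237 characters left out ...]
 8, 3, 36, 83, 75, 73] [114, 124, 119, 96, 141, 151, 131, 52, 71, 75, 75]
-0.108 (210, 408) [121, 131, 129, 135, 131, 102, 151, 73, 75, 73, 74] [117, 120, 119, 121, 127, 126, 131, 66, 75, 73, 73]
-0.112 (210, 409) [120, 130, 128, 131, 133, 133, 146, 69, 75, 73, 70] [118, 122, 120, 118, 122, 122, 133, 63, 74, 70, 70]
-0.116 (209, 411) [123, 122, 133, 124, 125, 129, 127, 138, 62, 69, 74] [117, 116, 120, 120, 118, 124, 124, 132, 60, 67, 72]
-0.12 (209, 413) [119, 120, 131, 125, 126, 126, 130, 136, 143, 139, 140] [120, 118, 119, 118, 118, 124, 123, 130, 130, 130, 129]
-0.124 (209, 415) [119, 121, 131, 125, 127, 129, 128, 136, 134, 135, 133] [117, 115, 123, 118, 119, 122, 123, 124, 129, 127, 126]
```

apply_moves:
  targets:
    - [[0,0,0,0,0,0,-1],[0,0,0,0,0,0,-1],[0,0,0,0,0,0,-1],[0,0,0,0,0,0,-1],[0,0,0,0,0,0,-1],[0,0,0,0,0,0,-1],[0,0,0,0,0,0,-1],[0,0,0,0,0,0,-1],[0,0,0,0,0,0,-1],[0,0,0,0,0,0,-1]]

```text
clock: 57.9
ee_pos: [0.5615, -0.0382, 0.0331]
orientation: [-1.571, 0.001, -1.414]
force: [0.3, 0.0, -1.2]
opening: 0.0089
```

```bash
python3 st.py
python3 - <<'E'
from plant import bot
print(bot.sign_off())
E
```

```text
t 57.9 z 0.0331 [-1.5714e+00  5.0000e-04 -1.4141e+00] open 0.0089 Fcart [ 0.3 -0. ] -1.2 cart [-1.000e-04  1.089e-01] Tq [ 0.15 -0.05  0.02]
the job is handed in; nothing more can be done
None
```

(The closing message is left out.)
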